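# Clear the dust extractor's flap, draw out its filter plate and hold it over the basin

### The arm

A 6-joint arm with a two-finger parallel gripper is mounted at the origin on the work surface. World frame = base frame: x ahead of the robot, y to its left, z up, the work surface at z = 0. Lengths are in m, angles in degrees, forces in N, time in s.
With the tool pointing down it reaches from about 0.3 to 0.75 m from the base axis. Payload 8.5 kg.
Tool frame: the origin (TCP) lies at the very end of the fingers, on their centre line; the grasp point (between the pads) lies 19 mm behind it (env.grasp_offset is the distance from the TCP to the grasp point, in m); y points along the fingers, z is the direction in which the jaws open and shut, and the axes are right-handed (so a half turn about y gives the same grasp; the last joint's range is limited). The gripper opens to 85 mm and grips with 20 to 120 N. Pads are 22 mm wide; open, the fingers measure 114 mm over their backs; the gripper's body (76 mm by 85 mm) begins 54 mm behind the grasp point. The pads swing forward as they close: fully open they stand 13 mm farther back than shut.
Start: joints at [57.107, 21.807, 74.336, -0, 83.858, -12.336], TCP at [0.193, 0.515, 0.195] pointing down, gripper open.
Joint ranges: [-178.18, 178.18], [-50.72, 133.34], [12.68, 142.11], [-81.47, 261.47], [9.98, 163.14], [-165.26, 165.26]. Speed limits (degrees/s): [136.94, 136.94, 180, 180, 180, 180].

### API

Orientations are given as a 3x3 rotation matrix whose columns are the frame's x, y, z axes.
In Python, from rig import env gives the robot as it stands. The module is installed in compiled form; this text tells all that it offers.
- The arm moves only by the shell command python3 -m pendant 'ROWS' [FORCE]. ROWS is JSON, a list of rows, each a list of 3 entries, a list of its own where there are three numbers: the shift along the world's x, y, z as a fraction of full scale, then the turn about the world's z as a fraction of full scale, then the opening, from 0 (shut) to 1 (fully open). A call has 1 to 12 rows; each row shifts and turns the commanded pose from where the row before left it; what a row does not reach is not made up. Full scale, the value 1, is 30 mm for a shift and 5 degrees for a turn. A row lasts 1/12 s, in which the tool goes at most 41.7 mm and 7.16 degrees, less where a joint would pass 70% of its speed; a pose out of reach is approached as far as the arm can. A call with a number of a shift or a turn outside -1 to 1 is refused whole. A call with a gripper value outside its range is refused whole. The fingers move at their own pace and stop on an object; FORCE is the grip in N (left out, the last holds). Time passes only in rows, so rows that do not move let the fingers close. It gives the time, the measured TCP pose, the force and the opening at its end, in the units of the state.
- env.observe(): the state, without advancing time (a new reading comes with each control period).
- env.get_image(name): name is "scene" or "top" or "wrist"; returns (picture, depth): 400x640x3 uint8, red, green, blue; 400x640 float32, m along the optical axis (not along the pixel's ray), 0 where there is no reading.
- env.camera_model(name): a dict with "camera_matrix" (3x3 intrinsics, pixels), "R" (3x3) and "t" (3): a world point X has camera coordinates R X + t; the wrist camera has in their place "tool_from_camera" (4x4, takes a point from camera to tool coordinates, whose origin is the TCP and whose axes are the tool frame's). Camera axes: x right, y down, z forward; pixel columns grow to the right and rows downward; lengths in m; the calibration is good to about 2 mm. A picture is of the moment at which its call begins: read the wrist's pose just before it. camera_model takes no time and is no camera call.
- env.close_job(): hands the job in, once; it reports no verdict.
The state is a dict: "time_s": time; "q": joint angles; "qvel": joint speeds; "joint_efforts": joint torques, N m; "position": TCP position; "tool_rot": TCP orientation; "ft_force": force on the tool from outside, world axes, zero at the start; "wrist_torque": the same for the moment, N m; "grip_width": finger opening in m.
Only numpy, scipy, OpenCV 4.12 (cv2) and the standard library are available. Lean on these libraries where they do the work, as an engineer would, in place of code of your own. Each camera call takes 0.05 s, during which the arm holds its last target.

### The job

The amber jar and the small carton have been left standing on the flap of the green dust extractor: pack both upright into the two free places in the wooden caddy, setting them down gently on its floor. Then swing the flap by its orange tab right back past upright, so that it stays open, draw the blue filter plate out of the well by its yellow tab, and hold it up over the middle of the yellow basin, upright and a few centimetres above the rim. Finish while still holding the plate there in the gripper, and leave everything else on the bench where it is.

Things in the scene. Friction and masses are not known exactly. Their poses are not given: they have to be found in the camera images.
- extractor: Bench dust extractor, a fixed green box 150 (x, front to back) x 170 (y) x 125 mm high. Origin: centre of its underside; x points away from its front (from the flap's tab to its hinge), z up. Its top is an open well, 113 x 116 mm (local x -63 to +50 mm, y -58 to +58 mm), floor 20 mm up, covered by the grey flap. In the well the filter plate stands at local x = -12 mm between guide ribs that reach 70 mm up; it slides straight up.
- flap (a joint): Hinge angle of the extractor's grey cover flap: 0 = shut and level, grows as it swings up and back, stop at 1.8 rad (1.57 = upright). The stiff hinge lets it stay wherever it is left; lifting it at the tab takes about 4 N. Flap plate 150 x 170 x 10 mm, its top 137 mm above the bench.
- flap_tab (a point): Point to grip on the flap's orange tab, which juts out 50 mm level from the middle of the flap's front edge; the tab is 14 mm thick across (extractor's y) and 16 mm high. This point lies 180 mm from the hinge axis, 30 mm out from the flap's front edge, and moves with the flap; the tab can turn between the fingers when they pinch it across its 14 mm.
- flap_hinge (a point): Middle of the flap's hinge axis at the extractor's back top edge, 132 mm above the bench; the axis runs along the extractor's y. At angle 0 flap_tab is 180 mm from here towards the extractor's -x, level with it.
- plate: Filter plate, 180 g or so: blue frame 100 (y) x 12 (x) x 70 mm high with white pleats, and a yellow grip tab 40 (y) x 16 (x) x 26 mm high on the middle of its top edge; 96 mm high in all. Origin: centre of its underside; z up through the tab. It stands hidden in the extractor under the flap, its axes along the extractor's, 20 mm above the bench, the tab's top 116 mm above the bench.
- plate_tab (a point): Centre of the filter plate's yellow tab, 83 mm above the plate's origin; pinch it across its 16 mm (extractor's x).
- jar: Amber glaze sample jar with a white lid and a blank white label, a cylinder of diameter 42 mm, 90 mm high, about 160 g, standing on the flap. Origin: centre of its underside.
- carton: Small stiff brown carton with a red-brown band, 40 (x) x 44 (y) x 90 mm high, about 140 g, standing on the flap. Origin: centre of its underside; z up.
- caddy: Fixed open brown wooden box, outside 120 (x) x 168 (y) x 45 mm high, walls and floor 6 mm. Origin: centre of its underside. Three low pots stand in its back row (+x), a wood block in the middle of its front row, none higher than its rim; the two ends of the front row are free.
- gap_right (a point): Middle of the free place at the -y end of the caddy's front row, on its inner floor (6 mm above the bench): about 54 (x) x 52 mm (y), axes of the caddy. Takes either the jar or the carton (with its sides along the caddy's).
- gap_left (a point): The same for the free place at the +y end of the front row.
- basin: Fixed round yellow basin, outer rim radius 110 mm, 100 mm high, open at the top. Origin: centre of its underside.
- pot_a: Low blue glaze pot with a black lid, diameter 45 mm, 36 mm high, in the caddy's back row. Leave it. Origin: centre of its underside, as for the others.
- pot_b: Low terracotta pot with a white lid, same size, in the caddy's back row. Leave it.
- pot_c: Low white pot with a red lid, same size, in the caddy's back row. Leave it.
- wedge_block: Pale wood block 44 x 44 x 34 mm in the middle of the caddy's front row. Leave it.
- saucer_a: Grey unglazed saucer, diameter 100 mm, 24 mm high, at the back of the bench. Leave it.
- saucer_b: A second such saucer. Leave it.
- mould: White plaster mould, diameter 110 mm, 75 mm high, at the back of the bench. Leave it.

How it is judged (in metres and radians):
On the way, in this order (a step that is already met when the one before it is completed fails the run):
1. jar and carton stand upright in the caddy, released (z of jar in the frame of caddy between 0.002 and 0.0125 m and x of jar in the frame of caddy between -0.054 and 0.054 m and y of jar in the frame of caddy between -0.078 and 0.078 m and angle between each of jar, carton's own z axis and vertical below 0.12 rad and linear speed of each of jar, carton below 0.05 m/s and z of carton in the frame of caddy between 0.002 and 0.0125 m and x of carton in the frame of caddy between -0.054 and 0.054 m and y of carton in the frame of caddy between -0.078 and 0.078 m and contact force between each of jar, carton and the fingers below 0.1 N), for 0.2 s.
2. the flap is swung back past upright (value of joint flap above 1.57 rad), for 0.1 s.
3. the filter plate is drawn out of the well, in the gripper (z of plate in the frame of extractor above 0.1 m and contact force between plate and the fingers above 1 N), for 0.1 s.
At the end, for the whole second after the job is handed in: Plate held still by the gripper alone, within 50 mm of the basin's middle, 15 mm or more above its rim, upright within 0.2 rad; flap open beyond 1.5 rad; jar and carton on the caddy's floor within its walls, upright within 0.12 rad (horizontal distance between plate and basin below 0.05 m and height (world z) of plate above 0.115 m and angle between plate's own z axis and vertical below 0.2 rad and linear speed of each of plate, jar, carton below 0.05 m/s and contact force between plate and the fingers above 1 N and contact force between plate and basin below 0.1 N and contact force between plate and extractor below 0.1 N and value of joint flap above 1.5 rad and z of jar in the frame of caddy between 0.002 and 0.0125 m and x of jar in the frame of caddy between -0.054 and 0.054 m and y of jar in the frame of caddy between -0.078 and 0.078 m and angle between each of jar, carton's own z axis and vertical below 0.12 rad and z of carton in the frame of caddy between 0.002 and 0.0125 m and x of carton in the frame of caddy between -0.054 and 0.054 m and y of carton in the frame of caddy between -0.078 and 0.078 m); the arm keeps its last pose, push and grip.
It fails at once if another thing on the bench or in the caddy is shifted more than 30 mm (distance of any of pot_a, pot_b, pot_c, wedge_block, saucer_a, saucer_b, mould from where it was at the start of the episode above 0.03 m).
It fails at once if the jar, the carton or the plate is dropped (falls out of the gripper's hold faster than 0.8 m/s) ((linear speed of jar above 0.8 m/s and contact force between jar and the fingers below 0.1 N) or (linear speed of carton above 0.8 m/s and contact force between carton and the fingers below 0.1 N) or (linear speed of plate above 0.8 m/s and contact force between plate and the fingers below 0.1 N)).
It also fails if it takes over 66 s, if anything falls off the work surface, if the arm or the gripper's body presses on something with over 40 N, if the wrist force passes 120 N, or if a joint passes its speed limit or range.

## Working session

There is one attempt and no reset: what is moved stays moved. The work goes in short steps, Python scripts to look and compute and a shell command to move; the robot and the scene stay as the last step left them, time stands still between calls to the robot, and variables do not carry over. Pictures are saved under pics/ and viewed, and the job is handed in when it is done.

```bash
mkdir -p pics
python3 - <<'E'
from rig import env
import cv2,numpy as np
o=env.observe()
for k,v in o.items(): print(k,np.round(v,3).tolist())
print(env.grasp_offset)
for n in ["scene","top","wrist"]:
    im,d=env.get_image(n); cv2.imwrite(f"pics/{n}0.png",im[:,:,::-1]); np.save(f"pics/{n}0.npy",d)
    m=env.camera_model(n); print(n,{k:np.round(v,4).tolist() for k,v in m.items()})
E
```

```text
time_s 0.0
q [57.107, 21.842, 74.384, -0.001, 83.858, -12.336]
qvel [0.01, 0.013, -0.0, 0.029, 0.058, -0.016]
joint_efforts [-0.001, -44.847, -23.127, -0.0, 0.005, 0.0]
position [0.193, 0.515, 0.195]
tool_rot [[0.936, -0.001, 0.351], [-0.351, -0.001, 0.936], [-0.0, -1.0, -0.001]]
ft_force [-0.359, -0.485, -0.034]
wrist_torque [-0.021, 0.052, -0.005]
grip_width 0.085
0.0187
scene {'camera_matrix': [[393.4265, 0.0, 324.3286], [0.0, 393.4265, 196.2979], [0.0, 0.0, 1.0]], 'R': [[-0.2156, 0.9765, -0.0007], [0.8152, 0.1796, -0.5506], [-0.5376, -0.1193, -0.8347]], 't': [0.1221, -0.4416, 1.5074]}
top {'camera_matrix': [[400.2313, 0.0, 317.6926], [0.0, 400.2313, 197.7034], [0.0, 0.0, 1.0]], 'R': [[0.0085, -0.9999, 0.0073], [-0.9859, -0.0096, -0.1668], [0.1668, -0.0058, -0.986]], 't': [-0.01, 0.6148, 1.004]}
wrist {'camera_matrix': [[304.8761, 0.0, 319.7254], [0.0, 304.8761, 199.011], [0.0, 0.0, 1.0]], 'tool_from_camera': [[0.0003, 0.9475, 0.3198, -0.0821], [-0.0003, -0.3198, 0.9475, -0.1788], [1.0, -0.0004, 0.0002, 0.0005], [0.0, 0.0, 0.0, 1.0]]}
```

View pics/scene0.png

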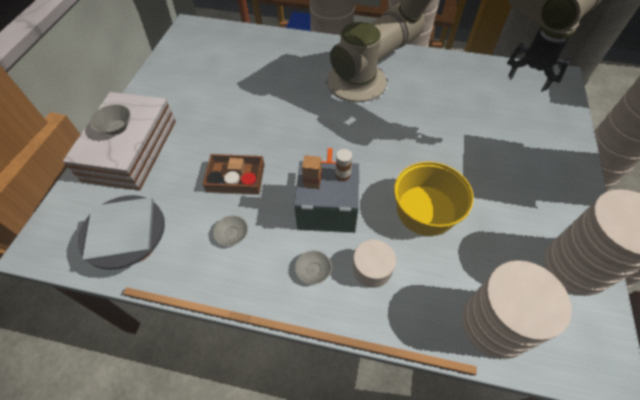

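View pics/top0.png

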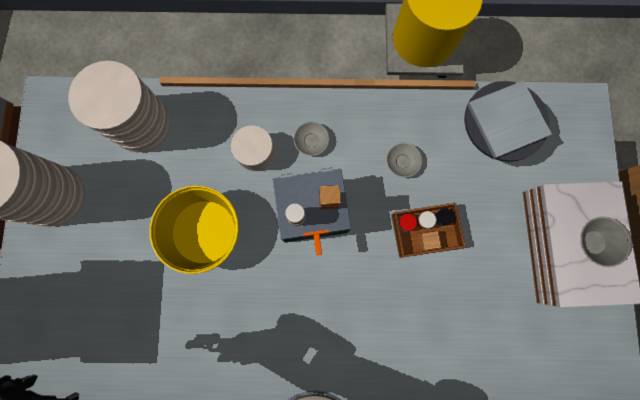

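View pics/wrist0.png

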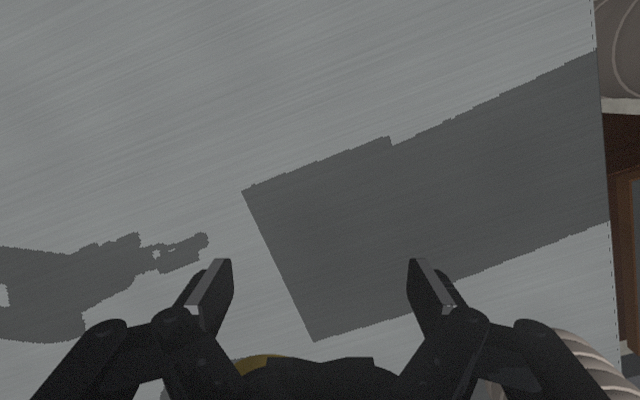

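The top view shows the extractor at about (313,205), the jar lid at (295,213), the carton at (330,195), the tab at (318,243), the caddy at (429,230) and the basin at (194,229). I'll measure these next.

```bash
cat > h.py <<'E'
from rig import env
import cv2,numpy as np
def cloud(n,d):
    m=env.camera_model(n);K=m["camera_matrix"];v,u=np.mgrid[0:400,0:640]
    pc=np.stack([(u-K[0,2])/K[0,0]*d,(v-K[1,2])/K[1,1]*d,d],-1)
    if n=="wrist":
        o=env.observe();T=np.array(m["tool_from_camera"]);R=np.array(o["tool_rot"])
        w=(pc@T[:3,:3].T+T[:3,3])@R.T+np.array(o["position"])
    else: w=(pc-np.array(m["t"]))@np.array(m["R"])
    w[d<=0]=np.nan
    return w
def proj(n,X):
    m=env.camera_model(n);K=m["camera_matrix"];X=np.atleast_2d(X)
    if n=="wrist":
        o=env.observe();T=np.array(m["tool_from_camera"]);R=np.array(o["tool_rot"])
        c=((X-np.array(o["position"]))@R-T[:3,3])@T[:3,:3]
    else: c=X@np.array(m["R"]).T+m["t"]
    p=c@np.array(K).T
    return p[:,:2]/p[:,2:]
E
python3 - <<'E'
from h import *
im=cv2.imread("pics/top0.png"); d=np.load("pics/top0.npy"); w=cloud("top",d)
cv2.imwrite("pics/topz.png",cv2.resize(im[140:280,140:480],(0,0),fx=2.3,fy=2.3,interpolation=cv2.INTER_CUBIC))
for p in [(313,205),(295,213),(330,195),(318,250),(429,230),(431,243),(194,229),(340,225),(409,222),(285,195)]:
    print(p,np.round(w[p[1],p[0]],4))
def rect(mask,name):
    mask=cv2.morphologyEx(mask.astype(np.uint8),cv2.MORPH_OPEN,np.ones((2,2)))
    n,l,s,c=cv2.connectedComponentsWithStats(mask)
    for i in range(1,n):
        if s[i,4]<20: continue
        P=w[l==i]; r=cv2.minAreaRect((P[:,:2]*1000).astype(np.float32)); 
        print(name,s[i],np.round(P.mean(0),4),"rect",np.round(r[0],1),np.round(r[1],1),round(r[2],1),"zmed",np.round(np.nanmedian(P[:,2]),4))
z=w[:,:,2];u=np.arange(640)[None,:]+0*z;v=np.arange(400)[:,None]+0*z
roi=(u>265)&(u<365)&(v>150)&(v<265)
rect(roi&(z>0.215)&(z<.24),"tops")
rect(roi&(z>0.125)&(z<.145),"flap")
hsv=cv2.cvtColor(im,cv2.COLOR_BGR2HSV)
rect(roi&(hsv[...,0]<14)&(hsv[...,1]>200)&(hsv[...,2]>150),"tab")
roi=(u>385)&(u<475)&(v>195)&(v<265)
rect(roi&(z>0.012)&(z<.06),"caddy")
rect(roi&(z>0.041)&(z<.05),"caddyrim")
roi=(u>140)&(u<250)&(v>180)&(v<275)
rect(roi&(z>0.09)&(z<.11),"basin")
E
```

```text
(313, 205) [0.5822 0.0072 0.1388]
(295, 213) [0.5507 0.0457 0.2283]
(330, 195) [ 0.5913 -0.0304  0.2279]
(318, 250) [ 0.4747 -0.0057  0.139 ]
(429, 230) [ 0.5365 -0.3087  0.0049]
(431, 243) [ 0.499  -0.3016  0.0436]
(194, 229) [0.5331 0.3292 0.0082]
(340, 225) [ 0.5346 -0.0579  0.1375]
(409, 222) [ 0.554  -0.2465  0.04  ]
(285, 195) [0.6059 0.0751 0.1391]
tops [320 186  22  20 374] [nan nan nan] rect [600.2 -34.2] [53.9 51. ] 4.5 zmed 0.2274
tops [286 204  19  20 293] [0.5503 0.045  0.2239] rect [551.7  45.6] [38.4 40.7] 12.5 zmed 0.2271
flap [ 274  168   78   88 3660] [nan nan nan] rect [607.  -12.2] [223.1 175.2] 36.5 zmed 0.1376
tab [305 231  24  25 151] [nan nan nan] rect [490.4  -5.6] [51.4 56.4] 9.5 zmed 0.1398
caddy [ 393  204   73   54 1594] [nan nan nan] rect [ 533.8 -307.7] [121.6 188.1] 9.9 zmed 0.0415
caddy [420 232  22  19 325] [ 0.5042 -0.3024  0.036 ] rect [ 505.3 -308.8] [43.8 57.2] 9.0 zmed 0.0401
caddyrim [410 205  36   8  84] [ 0.5912 -0.2993  0.0359] rect [ 591.6 -299.2] [  3.2 101.6] 9.2 zmed 0.0415
caddyrim [446 204  20  47 175] [ 0.5385 -0.3784  0.0303] rect [ 544.1 -365.7] [121.6  70.7] 9.5 zmed 0.0438
caddyrim [439 209  15  17 143] [ 0.5685 -0.3441  0.0421] rect [ 568.5 -345.4] [41.4 43. ] 29.7 zmed 0.0429
caddyrim [395 211  14  15  55] [ 0.5706 -0.2222  0.0365] rect [ 571.8 -221.7] [25.9 49.2] 49.9 zmed 0.0433
caddyrim [401 215  16  16 144] [ 0.5518 -0.2448  0.0396] rect [ 551.9 -247.8] [47.4 39.8] 82.6 zmed 0.0424
caddyrim [420 216  17  13  98] [nan nan nan] rect [ 554.5 -298.4] [48.8 29. ] 86.1 zmed 0.0418
caddyrim [398 227  14  31  95] [ 0.4948 -0.2289  0.0318] rect [ 498.7 -227.9] [85.  30.2] 24.0 zmed 0.0447
caddyrim [413 250  32   7  71] [ 0.4748 -0.2996  0.0234] rect [ 475.1 -301.1] [ 6.5 96.7] 9.4 zmed 0.0409
basin [150 186  90  89 952] [nan nan nan] rect [545.5 309.6] [174.6 207. ] 37.7 zmed 0.0944
```

View pics/topz.png

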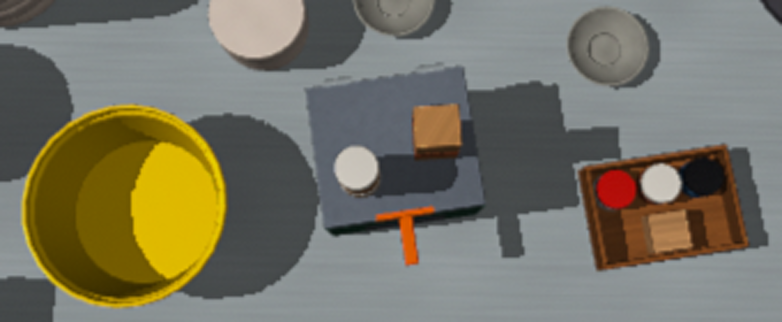

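```bash
cat >> h.py <<'E'
def ray(n,px,z):
    m=env.camera_model(n);K=m["camera_matrix"];px=np.atleast_2d(px).astype(float)
    c=np.c_[(px[:,0]-K[0,2])/K[0,0],(px[:,1]-K[1,2])/K[1,1],np.ones(len(px))]
    if n=="wrist":
        o=env.observe();T=np.array(m["tool_from_camera"]);R=np.array(o["tool_rot"])
        D=c@T[:3,:3].T@R.T; C=np.array(o["position"])+R@T[:3,3]
    else:
        R=np.array(m["R"]);D=c@R;C=-R.T@np.array(m["t"])
    return C+D*((z-C[2])/D[:,2])[:,None]
E
python3 - <<'E'
from h import *
im=cv2.imread("pics/top0.png");hsv=cv2.cvtColor(im,cv2.COLOR_BGR2HSV).astype(int);H,S,V=hsv[...,0],hsv[...,1],hsv[...,2]
v,u=np.mgrid[0:400,0:640]
def go(mask,box,z,name):
    x0,y0,x1,y1=box
    mask=mask&(u>=x0)&(u<x1)&(v>=y0)&(v<y1)
    n,l,s,c=cv2.connectedComponentsWithStats(mask.astype(np.uint8))
    i=1+s[1:,4].argmax(); cn=max(cv2.findContours((l==i).astype(np.uint8),0,1)[0],key=len)[:,0]
    W=ray("top",cn,z)[:,:2]*1000; r=cv2.minAreaRect(W.astype(np.float32))
    ctr=ray("top",c[i],z)[0]*1000
    print(name,s[i],"centroid",np.round(ctr[:2],1),"rect",np.round(r[0],1),np.round(r[1],1),round(r[2],1),"circ",cv2.minEnclosingCircle(W.astype(np.float32)))
    return W
go((S<60)&(V>130),(280,195,312,225),.227,"jar")
go((H<20)&(S>120)&(V>90)&(V<220),(315,180,345,207),.227,"carton")
go((H<12)&(S>200),(300,225,335,260),.137,"tab")
go((H<15)&(S>100),(385,195,475,265),.045,"caddy")
go((H>20)&(H<35)&(S>150),(140,175,250,280),.1,"basin")
print(im[150,195],hsv[195,330],hsv[213,295],hsv[204,330])
# tab side: rows
b=(H<12)&(S>200)&(u>300)&(u<335)
for r in range(228,258):
    x=np.where(b[r])[0]
    if len(x): print(r,x.min(),x.max(),end='; ')
E
```

```text
jar [285 203  19  19 286] centroid [552.4  47.6] rect [553.1  48. ] [39.6 39.2] 0.8 circ ((552.007080078125, 48.16923141479492), 21.350685119628906)
carton [320 186  21  20 359] centroid [591.8 -29. ] rect [591.8 -28.8] [41.4 44.7] 5.6 circ ((590.4095458984375, -28.289104461669922), 29.054290771484375)
tab [319 233   5  10  14] centroid [507.4  -9.6] rect [506.1  -8.7] [ 8.7 23.4] 66.4 circ ((504.38427734375, -12.650436401367188), 11.710217475891113)
caddy [ 392  203   74   54 2233] centroid [ 529.2 -289.1] rect [ 534.  -294.3] [119.  175.5] 9.5 circ ((533.3251342773438, -295.5051574707031), 102.96528625488281)
basin [ 150  186   89   88 6164] centroid [524.7 302.3] rect [525.8 301.8] [215.7 218.5] 0.6 circ ((527.1025390625, 302.536865234375), 110.67711639404297)
[148 146 139] [ 15 152 169] [ 19  18 201] [ 15 158  66]
230 326 327; 231 319 322; 232 313 327; 233 306 323; 234 304 319; 235 304 319; 236 313 319; 237 313 319; 238 314 319; 239 314 319; 240 319 319; 241 319 319; 242 315 319; 243 315 315; 244 315 315; 245 315 315; 246 320 320; 247 320 320; 248 320 320; 249 316 316; 250 316 316; 252 321 321; 253 321 321; 254 317 319;
```

```bash
python3 -m pendant '[[[0,0,1],0,0.8],[[0.3,-0.5,1],0.3,0.8],[[0.6,-0.97,0.8],0.36,0.8],[[0.6,-0.97,0.6],0.36,0.8],[[0.6,-0.97,0.6],0.36,0.8],[[0.6,-0.97,0.5],0.36,0.8],[[0.6,-0.97,0],0.36,0.8],[[0.6,-0.97,0],0.36,0.8],[[0.6,-0.97,0],0.36,0.8],[[0.6,-0.97,0],0.36,0.8],[[0.6,-0.97,0],0.36,0.8],[[0.6,-0.97,0],0.36,0.8]]' 40
python3 -m pendant '[[[0.6,-0.97,0],0.36,0.8],[[0.6,-0.97,0],0.36,0.8],[[0.6,-0.97,0],0.36,0.8],[[0.6,-0.97,0],0.36,0.8],[[0.6,-0.97,0],0.36,0.8],[[0.6,-0.4,0],0.3,0.8],[[0,0,0],0,0.8],[[0,0,0],0,0.8],[[0,0,0],0,0.8]]'
python3 - <<'E'
from h import *
im,d=env.get_image("wrist");cv2.imwrite("pics/w1.png",im[:,:,::-1]);np.save("pics/w1.npy",d)
o=env.observe();print(o["position"],o["tool_rot"],o["q"])
E
```

```text
time_s: 1.15
position: [0.3825, 0.2075, 0.3301]
tool_rot: [[1.0, -0.0, 0.017], [-0.017, -0.0, 1.0], [-0.0, -1.0, -0.0]]
ft_force: [0.8, 0.5, -0.4]
grip_width: 0.0683
time_s: 1.9
position: [0.4896, 0.052, 0.3301]
tool_rot: [[0.986, -0.0, -0.164], [0.164, 0.0, 0.986], [-0.0, -1.0, 0.0]]
ft_force: [0.1, -0.3, 0.0]
grip_width: 0.0682
[0.48946587 0.05228773 0.3302771 ] [[ 9.86346145e-01 -2.85092403e-05 -1.64685400e-01]
 [ 1.64685402e-01  1.44398601e-04  9.86346135e-01]
 [-4.33963769e-06 -9.99999989e-01  1.47122059e-04]] [-7.71713508e+00  1.22265156e+01  6.62965141e+01  8.14203269e-03
  1.01479700e+02 -1.07194474e+02]
```

View pics/w1.png

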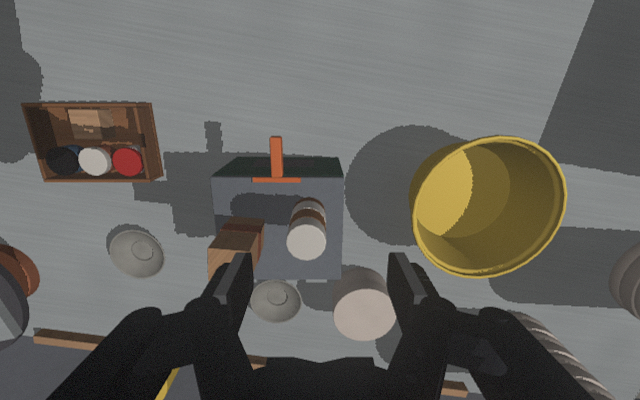

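The wrist view is aligned with the extractor: tab at (277,155), jar lid at (306,240), carton partly hidden by the finger at (235,245), caddy at (90,142) and basin at (490,205).

Run:
```python
from h import *
im=cv2.imread("pics/w1.png")
a=cv2.resize(im[95:195,10:175],(0,0),fx=4.5,fy=4.5,interpolation=cv2.INTER_CUBIC);cv2.imwrite("pics/w1c.png",a)
b=cv2.resize(im[125:290,195:360],(0,0),fx=3.6,fy=3.6,interpolation=cv2.INTER_CUBIC);cv2.imwrite("pics/w1e.png",b)
```

```text
(no output)
```

View pics/w1c.png

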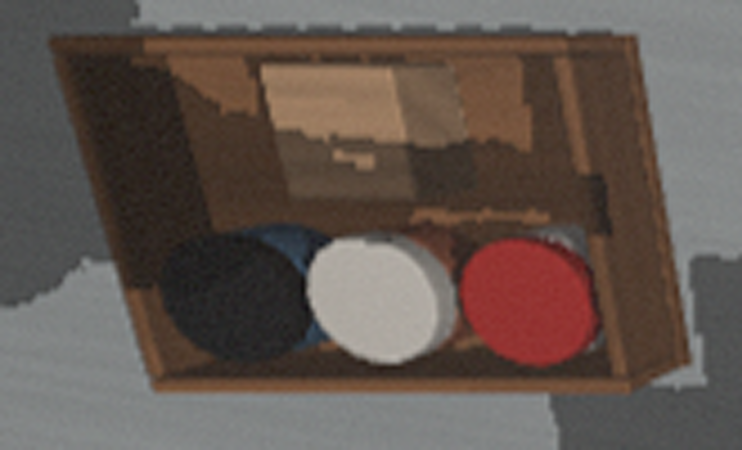

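View pics/w1e.png

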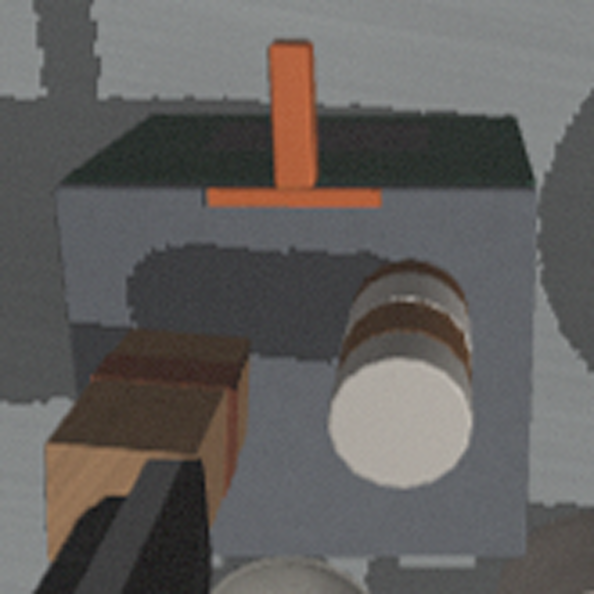

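Run:
```python
from h import *
c=np.array([[50,38],[577,38],[630,388],[155,388]])/4.5+[10,95]
P=ray("wrist",c,.045);print("caddy",np.round(P[:,:2],4).tolist(),"mean",P.mean(0))
for i in range(4):
    e=P[(i+1)%4]-P[i];print(np.linalg.norm(e),np.degrees(np.arctan2(e[1],e[0])))
f=np.array([[58,186],[533,186],[526,555]])/3.6+[195,125]
P=ray("wrist",f,.137);print("flap",np.round(P[:,:2],4).tolist(),"mid front",P[:2].mean(0),"centre",(P[0]+P[2])/2)
for i in range(2):
    e=P[i+1]-P[i];print(np.linalg.norm(e),np.degrees(np.arctan2(e[1],e[0])))
t=np.array([[291,43],[296,186]])/3.6+[195,125]
P=ray("wrist",t,.140);print("tab end/base",P)
im=cv2.imread("pics/w1.png");g=im.min(2)
k=np.zeros(g.shape,np.uint8);k[215:265,280:332]=1
hsv=cv2.cvtColor(im,cv2.COLOR_BGR2HSV)
m=((g>118)&(k>0)).astype(np.uint8)
n,l,s,cc=cv2.connectedComponentsWithStats(m);i=1+s[1:,4].argmax();print(s[i],cc[i])
z=l==i
ys,xs=np.where(z);W=ray("wrist",np.c_[xs,ys],.227)[:,:2];print("jar circ",cv2.minEnclosingCircle((W*1000).astype(np.float32)))
ct=np.array([[48,445],[198,448],[205,460]])/3.6+[195,125]
P=ray("wrist",ct,.227);print("carton front top corners",P)
```

```text
caddy [[0.4899, -0.3867], [0.462, -0.219], [0.5779, -0.2035], [0.6052, -0.3674]] mean [ 0.53374592 -0.29415559  0.045     ]
0.16998846071039733 99.45819525290646
0.11698774214481754 7.633663174374122
0.16616366056829687 -80.55093201643105
0.1169020044736197 -170.4927618643971
flap [[0.5257, -0.0796], [0.4985, 0.084], [0.6456, 0.1094]] mid front [0.51211844 0.00218355 0.137     ] centre [0.58566504 0.01489652 0.137     ]
0.16583768802465018 99.44964490662228
0.14927453868217233 9.807009624777534
tab end/base [[ 0.46292306 -0.00488369  0.14      ]
 [ 0.51125741  0.00263999  0.14      ]]
[ 286  224   41   37 1146] [305.89267016 242.07417103]
jar circ ((551.3585205078125, 48.70149230957031), 20.80350112915039)
carton front top corners [[ 0.57482899 -0.04977144  0.227     ]
 [ 0.56873078 -0.00722391  0.227     ]
 [ 0.57226308 -0.00487599  0.227     ]]
```

```bash
python3 -m pendant '[[[0.7,-0.55,0],0,0.8],[[0.7,-0.55,0],0,0.8],[[0.7,-0.55,-0.2],0,0.8],[[0.7,-0.55,-0.4],0,0.8],[[0.62,-0.48,-0.6],0,0.8],[[0,0,-0.8],0,0.8],[[0,0,-0.8],0,0.8],[[0,0,0],0,0.8],[[0,0,0],0,0.8]]'
python3 - <<'E'
from h import *
im,d=env.get_image("wrist");cv2.imwrite("pics/w2.png",im[:,:,::-1])
im,d=env.get_image("top");cv2.imwrite("pics/t2.png",cv2.resize(im[140:300,230:480,::-1],(0,0),fx=3,fy=3))
print(np.round(proj("wrist",[[.592,-.028,.227],[.5515,.048,.227]]),1))
E
```

```text
time_s: 2.7
position: [0.5921, -0.0279, 0.2464]
tool_rot: [[0.986, -0.001, -0.165], [0.165, 0.0, 0.986], [-0.001, -1.0, 0.001]]
ft_force: [0.6, -0.1, 0.5]
grip_width: 0.0685
[[319.9 216.8]
 [440.4 179.3]]
```

View pics/w2.png

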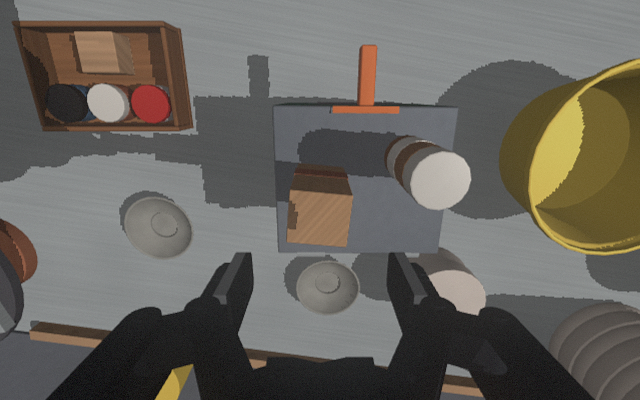

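View pics/t2.png

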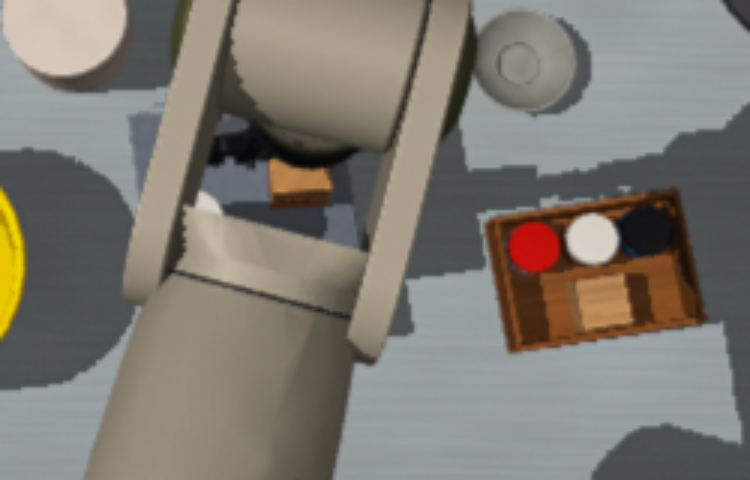

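The carton's top is centred at (319,219), against a prediction of (320,217), so the position is good. I'll descend and grip.

```bash
python3 -m pendant '[[[0,0,-0.7],0,0.8],[[0,0,-0.7],0,0.8],[[0,0,-0.7],0,0.8],[[0,0,0],0,0.8],[[0,0,0],0,0.0],[[0,0,0],0,0.0],[[0,0,0],0,0.0],[[0,0,0],0,0.0],[[0,0,0],0,0.0],[[0,0,0],0,0.0],[[0,0,0],0,0.0]]' 40
python3 -m pendant '[[[0,0,0.4],0,0],[[0,0,0.7],0,0],[[0,0,0.8],0,0],[[0,0,0],0,0],[[0,0,0],0,0]]'
python3 - <<'E'
from h import *
im,d=env.get_image("wrist");cv2.imwrite("pics/w3.png",im[:,:,::-1])
E
```

```text
time_s: 3.72
position: [0.5937, -0.0289, 0.1862]
tool_rot: [[0.986, 0.005, -0.164], [0.164, -0.001, 0.986], [0.005, -1.0, -0.002]]
ft_force: [-0.8, 0.9, 6.6]
grip_width: 0.0424
time_s: 4.13
position: [0.5933, -0.0289, 0.2421]
tool_rot: [[0.986, 0.004, -0.164], [0.164, -0.001, 0.986], [0.004, -1.0, -0.002]]
ft_force: [-0.1, 0.5, -0.6]
grip_width: 0.042
```

View pics/w3.png

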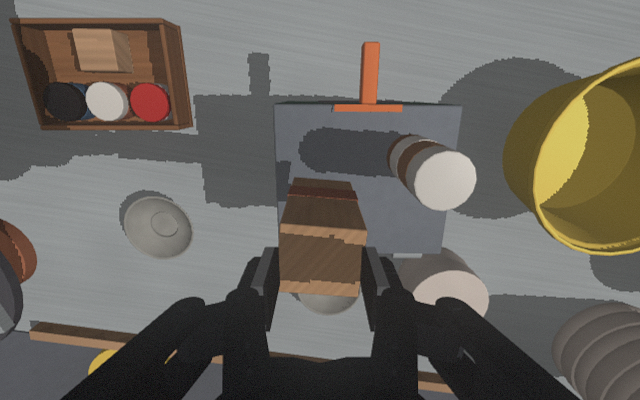

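Carton is held (opening 42 mm) and looks upright. Next I'll carry it to above the right gap.

```bash
python3 -m pendant '[[[-0.1,-0.4,0],0,0],[[-0.23,-0.95,0],0,0],[[-0.23,-0.95,0],0,0],[[-0.23,-0.95,0],0,0],[[-0.23,-0.95,0],0,0],[[-0.23,-0.95,0],0,0],[[-0.23,-0.95,0],0,0],[[-0.23,-0.95,0],0,0],[[-0.23,-0.95,-0.2],0,0],[[-0.23,-0.95,-0.3],0,0],[[-0.23,-0.95,-0.4],0,0],[[-0.18,-0.8,-0.4],0,0]]'
python3 -m pendant '[[[0,0,0],0,0],[[0,0,0],0,0],[[0,0,0],0,0]]'
python3 - <<'E'
from h import *
im,d=env.get_image("wrist");cv2.imwrite("pics/w4.png",im[:,:,::-1])
c=np.array([.534,-.295]);y=np.radians(9.5);X=np.array([np.cos(y),np.sin(y)]);Y=np.array([-X[1],X[0]])
for s in (-1,1):
  for a,b in [(-54,-78),(-54,78)]:
    pass
P=[[*(c+X*a*.001+Y*b*.001),.045] for a,b in [(-60,-84),(-60,84),(60,84),(60,-84)]]
print(np.round(proj("wrist",P)))
E
```

```text
time_s: 5.18
position: [0.5137, -0.3522, 0.1996]
tool_rot: [[0.987, -0.001, -0.163], [0.163, 0.001, 0.987], [-0.001, -1.0, 0.001]]
ft_force: [0.0, 0.7, -1.2]
grip_width: 0.0422
time_s: 5.43
position: [0.515, -0.3497, 0.2008]
tool_rot: [[0.986, -0.001, -0.164], [0.164, 0.001, 0.986], [-0.0, -1.0, 0.001]]
ft_force: [0.7, 0.3, -1.6]
grip_width: 0.042
[[289. 144.]
 [442. 144.]
 [430. 242.]
 [292. 243.]]
```

View pics/w4.png

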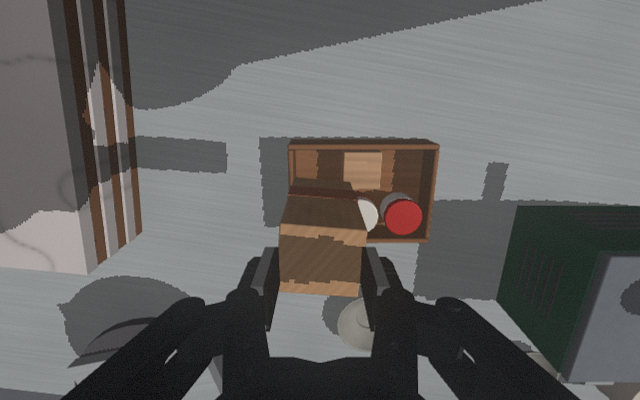

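Run:
```python
from h import *
im=cv2.imread("pics/w4.png")
cv2.imwrite("pics/w4z.png",cv2.resize(im[130:250,270:450],(0,0),fx=4.4,fy=4.4,interpolation=cv2.INTER_CUBIC))
```

```text
(no output)
```

View pics/w4z.png

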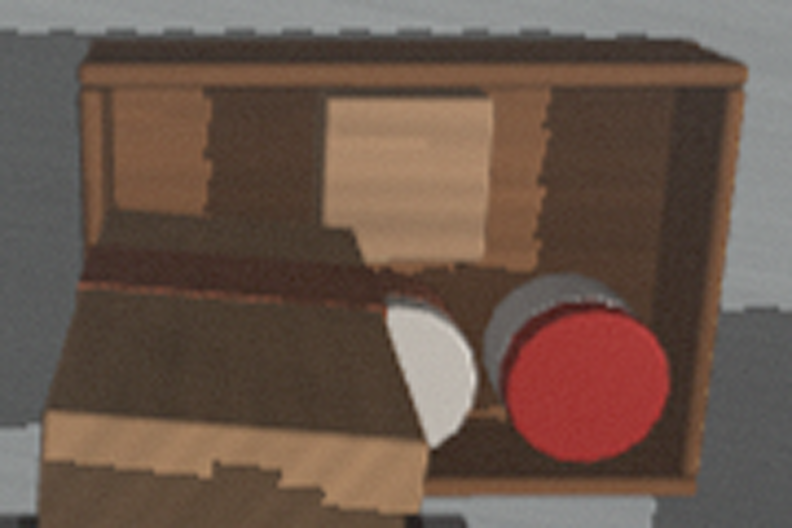

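Run:
```python
from h import *
c=np.array([.5335,-.2965]);y=np.radians(9.5);X=np.array([np.cos(y),np.sin(y)]);Y=np.array([-X[1],X[0]])
def loc(p): d=p[:2]-c; return np.round(np.array([d@X,d@Y])*1000,1)
for n,p,z in [("blkL",(325,95),.04),("blkR",(492,97),.04),("blkLback",(325,225),.04),("blkRback",(486,262),.04),("rimL",(80,62),.045),("rimR",(748,64),.045),("rimBR",(697,493),.045),("cartonfl",(80,285),.185+.05),]:
    print(n,loc(ray("wrist",np.array(p)/4.4+[270,130],z)[0]))
# carton top face corners, z ~ .2008-.049+.09
z=.2008-.049+.09
for p in [(45,410),(427,442)]:
    q=ray("wrist",np.array(p)/4.4+[270,130],z)[0];print("carton top front",q,loc(q))
print("tcp",loc(env.observe()["position"]))
```

```text
blkL [-49.6 -21.6]
blkR [-49.1  20.9]
blkLback [-15.4 -20.8]
blkRback [-5.2 22.1]
rimL [-58.8 -83.1]
rimR [-58.1  83. ]
rimBR [60.1 83.8]
cartonfl [-61.8 -64.5]
carton top front [ 0.49612806 -0.37187626  0.2418    ] [-49.3 -68.2]
carton top front [ 0.49294772 -0.32889257  0.2418    ] [-45.3 -25.3]
tcp [-26.6 -49. ]
```

```bash
python3 -m pendant '[[[0,-0.12,-0.5],0.4,0],[[0,0,-0.8],0.3,0],[[0,0,-0.8],0,0],[[0,0,-0.8],0,0],[[0,0,-0.8],0,0],[[0,0,-0.5],0,0],[[0,0,-0.2],0,0],[[0,0,0],0,0],[[0,0,0],0,0]]'
python3 - <<'E'
from h import *
im,d=env.get_image("wrist");cv2.imwrite("pics/w5.png",im[:,:,::-1])
E
```

```text
time_s: 6.23
position: [0.5159, -0.3533, 0.0703]
tool_rot: [[0.974, 0.001, -0.225], [0.225, -0.001, 0.974], [0.001, -1.0, -0.001]]
ft_force: [0.5, -0.6, -0.7]
grip_width: 0.0424
```

View pics/w5.png

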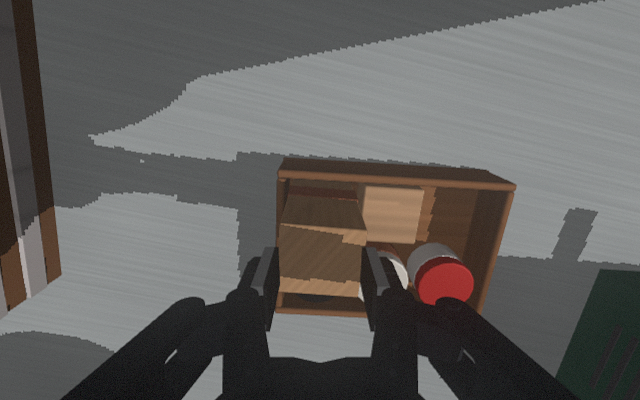

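The carton sits inside the rim, clear of the wall and block, with no contact force. I'll lower it slowly.

```bash
python3 -m pendant '[[[0,0,-0.15],0,0],[[0,0,-0.12],0,0],[[0,0,-0.08],0,0],[[0,0,-0.04],0,0],[[0,0,0],0,0]]'
```

```text
time_s: 6.7
position: [0.5151, -0.3534, 0.0572]
tool_rot: [[0.975, -0.0, -0.224], [0.224, 0.0, 0.975], [-0.0, -1.0, 0.0]]
ft_force: [-0.3, -0.0, -2.4]
grip_width: 0.0423
```

```bash
python3 -m pendant '[[[0,0,-0.04],0,0],[[0,0,-0.04],0,0],[[0,0,0],0,0]]';python3 -m pendant '[[[0,0,-0.04],0,0],[[0,0,0],0,0],[[0,0,0],0,0]]'
```

```text
time_s: 6.95
position: [0.5154, -0.3537, 0.0554]
tool_rot: [[0.975, 0.0, -0.224], [0.224, -0.001, 0.975], [0.0, -1.0, -0.001]]
ft_force: [-0.8, 0.6, 1.1]
grip_width: 0.0424
time_s: 7.2
position: [0.5155, -0.3538, 0.0553]
tool_rot: [[0.975, 0.001, -0.224], [0.224, -0.001, 0.975], [0.001, -1.0, -0.002]]
ft_force: [-2.9, 1.4, 8.0]
grip_width: 0.042
```

Contact at z≈0.0553 (8 N). I'll release and rise.

```bash
python3 -m pendant '[[[0,0,0.03],0,0.3],[[0,0,0.0],0,0.72],[[0,0,0],0,0.72],[[0,0,0],0,0.72],[[0,0,0.4],0,0.72],[[0,0,0.8],0,0.72],[[0,0,1],0,0.72],[[0,0,1],-0.35,0.8],[[0,0,1],-0.35,0.8],[[0,0,1],0,0.8]]'
python3 - <<'E'
from h import *
im,d=env.get_image("wrist");cv2.imwrite("pics/w6.png",im[:,:,::-1])
E
```

```text
time_s: 8.03
position: [0.5151, -0.3532, 0.2121]
tool_rot: [[0.987, -0.0, -0.163], [0.163, 0.0, 0.987], [-0.0, -1.0, 0.0]]
ft_force: [1.1, 0.1, 0.7]
grip_width: 0.0683
```

View pics/w6.png

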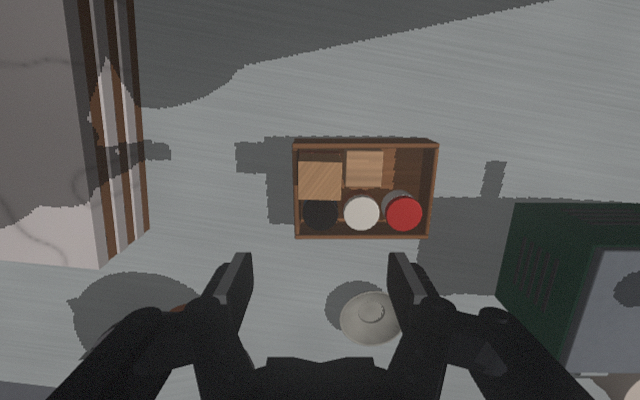

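The carton stands square in the right gap, top face at (320,180). Next is the jar.

```bash
python3 -m pendant '[[[0,0.3,0.8],0,0.8],[[0.08,0.8,0.6],0,0.8],[[0.09,0.95,0.2],0,0.8],[[0.09,0.95,0],0,0.8],[[0.09,0.95,0],0,0.8],[[0.09,0.95,0],0,0.8],[[0.09,0.95,0],0,0.8],[[0.09,0.95,0],0,0.8],[[0.09,0.95,0],0,0.8],[[0.09,0.95,0],0,0.8],[[0.09,0.95,0],0,0.8],[[0.09,0.95,0],0,0.8]]'
python3 -m pendant '[[[0.09,0.95,0],0,0.8],[[0.09,0.95,0],0,0.8],[[0.06,0.75,0],0,0.8],[[0,0.1,0],0,0.8],[[0,0,0],0,0.8],[[0,0,0],0,0.8]]'
python3 - <<'E'
from h import *
im,d=env.get_image("wrist");cv2.imwrite("pics/w7.png",im[:,:,::-1])
g=im.min(2);k=np.zeros(g.shape,bool);k[170:260,260:380]=1
n,l,s,cc=cv2.connectedComponentsWithStats(((g>115)&k).astype(np.uint8));i=1+s[1:,4].argmax()
ys,xs=np.where(l==i);W=ray("wrist",np.c_[xs,ys],.227)[:,:2]
print(s[i],cv2.minEnclosingCircle((W*1000).astype(np.float32)),env.observe()["position"])
E
```

```text
time_s: 9.08
position: [0.5446, -0.0341, 0.2585]
tool_rot: [[0.986, -0.0, -0.164], [0.164, 0.0, 0.986], [-0.0, -1.0, 0.0]]
ft_force: [-0.0, -0.6, -0.5]
grip_width: 0.0684
time_s: 9.58
position: [0.5519, 0.0466, 0.2585]
tool_rot: [[0.986, -0.0, -0.164], [0.164, -0.0, 0.986], [-0.0, -1.0, -0.0]]
ft_force: [-0.7, -0.4, 0.6]
grip_width: 0.0682
[ 294  186   56   53 2269] ((551.4476928710938, 47.87172317504883), 20.69762420654297) [0.55188986 0.04616019 0.25856619]
```

View pics/w7.png

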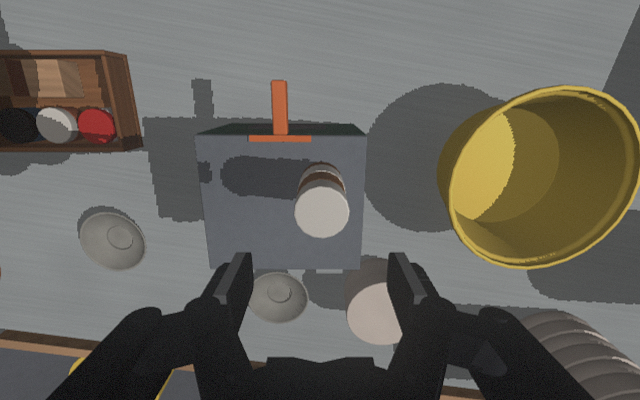

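The jar lid at (322,213) sits right under the grip, within 2 mm. I'll descend and grip.

```bash
python3 -m pendant '[[[0,0.05,-0.7],0,0.8],[[0,0,-0.8],0,0.8],[[0,0,-0.7],0,0.8],[[0,0,-0.25],0,0.8],[[0,0,0],0,0.0],[[0,0,0],0,0.0],[[0,0,0],0,0.0],[[0,0,0],0,0.0],[[0,0,0],0,0.0],[[0,0,0],0,0.0],[[0,0,0],0,0.0]]' 40
python3 -m pendant '[[[0,0,0.4],0,0],[[0,0,0.7],0,0],[[0,0,0.8],0,0],[[0,0,0],0,0],[[0,0,0],0,0]]'
python3 - <<'E'
from h import *
im,d=env.get_image("wrist");cv2.imwrite("pics/w8.png",im[:,:,::-1])
E
```

```text
time_s: 10.55
position: [0.5528, 0.0481, 0.1868]
tool_rot: [[0.986, 0.003, -0.164], [0.164, -0.001, 0.986], [0.003, -1.0, -0.002]]
ft_force: [0.9, -3.0, 6.4]
grip_width: 0.0391
time_s: 10.97
position: [0.5521, 0.0486, 0.2431]
tool_rot: [[0.986, 0.002, -0.164], [0.164, -0.0, 0.986], [0.002, -1.0, -0.0]]
ft_force: [0.4, -0.2, -1.0]
grip_width: 0.0389
```

View pics/w8.png

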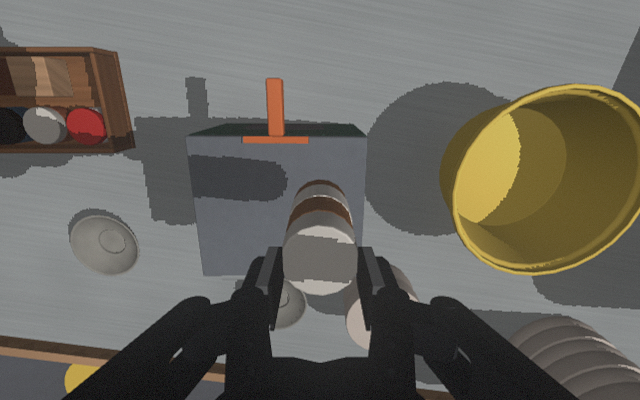

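The jar is held and upright. Next I'll carry it over the left gap.

```bash
python3 -m pendant '[[[-0.1,-0.4,0],0,0],[[-0.17,-0.95,0],0,0],[[-0.17,-0.95,0],0,0],[[-0.17,-0.95,0],0,0],[[-0.17,-0.95,0],0,0],[[-0.17,-0.95,0],0,0],[[-0.17,-0.95,0],0,0],[[-0.17,-0.95,0],0,0],[[-0.17,-0.95,-0.2],0,0],[[-0.17,-0.95,-0.3],0,0],[[-0.17,-0.9,-0.4],0,0],[[0,-0.2,-0.3],0,0]]'
python3 -m pendant '[[[0,0,0],0,0],[[0,0,0],0,0],[[0,0,0],0,0]]'
python3 - <<'E'
from h import *
im,d=env.get_image("wrist");cv2.imwrite("pics/w9.png",im[:,:,::-1])
c=np.array([.5335,-.2965]);y=np.radians(9.5);X=np.array([np.cos(y),np.sin(y)]);Y=np.array([-X[1],X[0]])
d=np.array(env.observe()["position"])[:2]-c;print("tcp loc",d@X,d@Y)
E
```

```text
time_s: 12.02
position: [0.4959, -0.2567, 0.204]
tool_rot: [[0.987, -0.003, -0.16], [0.16, 0.001, 0.987], [-0.003, -1.0, 0.001]]
ft_force: [0.3, 0.6, -1.1]
grip_width: 0.0389
time_s: 12.27
position: [0.498, -0.2521, 0.2066]
tool_rot: [[0.986, 0.0, -0.165], [0.165, 0.0, 0.986], [0.0, -1.0, 0.0]]
ft_force: [0.1, -0.0, -0.4]
grip_width: 0.0386
tcp loc -0.02750396342061871 0.04972434938965643
```

View pics/w9.png

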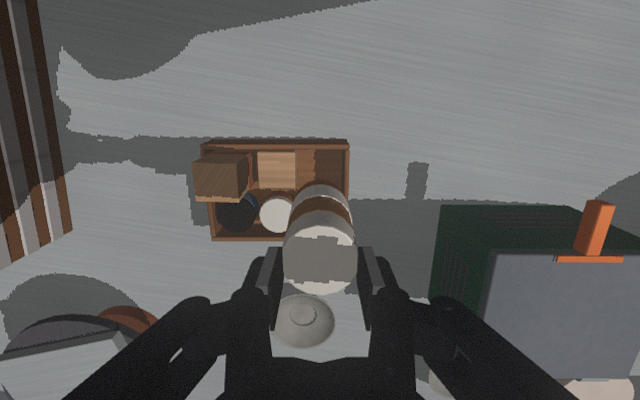

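```bash
python3 -m pendant '[[[0,0,-0.5],0,0],[[0,0,-0.8],0,0],[[0,0,-0.8],0,0],[[0,0,-0.8],0,0],[[0,0,-0.8],0,0],[[0,0,-0.6],0,0],[[0,0,-0.2],0,0],[[0,0,0],0,0],[[0,0,0],0,0]]'
python3 - <<'E'
from h import *
im,d=env.get_image("wrist");cv2.imwrite("pics/w10.png",im[:,:,::-1])
E
```

```text
time_s: 13.07
position: [0.4986, -0.2529, 0.0724]
tool_rot: [[0.986, 0.001, -0.165], [0.165, -0.001, 0.986], [0.001, -1.0, -0.001]]
ft_force: [-0.1, 0.6, -0.6]
grip_width: 0.0385
```

View pics/w10.png

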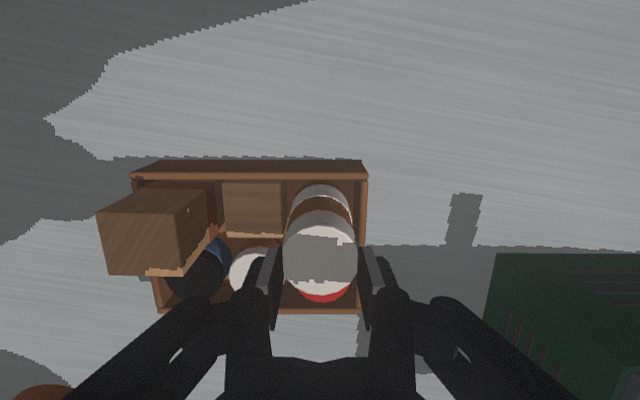

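The jar is inside the left gap between block and wall. I'll lower it gently.

```bash
python3 -m pendant '[[[0,0,-0.17],0,0],[[0,0,-0.14],0,0],[[0,0,-0.09],0,0],[[0,0,-0.04],0,0],[[0,0,-0.03],0,0],[[0,0,0],0,0]]'; python3 -m pendant '[[[0,0,-0.04],0,0],[[0,0,-0.03],0,0],[[0,0,0],0,0]]'
```

```text
time_s: 13.62
position: [0.4978, -0.2529, 0.057]
tool_rot: [[0.986, -0.0, -0.164], [0.164, 0.0, 0.986], [-0.0, -1.0, 0.0]]
ft_force: [0.2, -0.2, -1.1]
grip_width: 0.0385
time_s: 13.87
position: [0.4982, -0.2532, 0.0558]
tool_rot: [[0.986, 0.001, -0.164], [0.164, -0.001, 0.986], [0.001, -1.0, -0.001]]
ft_force: [-0.4, 0.6, 4.6]
grip_width: 0.0385
```

```bash
python3 -m pendant '[[[0,0,0.0],0,0.3],[[0,0,0.0],0,0.7],[[0,0,0],0,0.7],[[0,0,0],0,0.7],[[0,0,0.4],0,0.7],[[0,0,0.8],0,0.7],[[0,0,1],0,0.7],[[0,0,1],0,0.6],[[0,0,1],0,0.5],[[0,0,0.5],0,0.4],[[0,0,0],0,0.4]]'
python3 - <<'E'
from h import *
im,d=env.get_image("wrist");cv2.imwrite("pics/w11.png",im[:,:,::-1])
w=cloud("wrist",d)
for p in [(260,180)]: pass
im,d=env.get_image("top");cv2.imwrite("pics/t11.png",cv2.resize(im[140:300,230:480,::-1],(0,0),fx=3,fy=3))
E
```

```text
time_s: 14.78
position: [0.499, -0.2538, 0.1998]
tool_rot: [[0.986, 0.005, -0.164], [0.164, -0.004, 0.986], [0.005, -1.0, -0.005]]
ft_force: [0.1, 0.2, 0.6]
grip_width: 0.0343
```

View pics/w11.png

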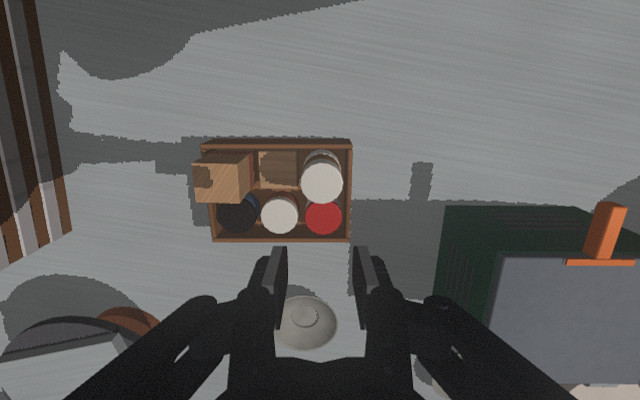

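View pics/t11.png

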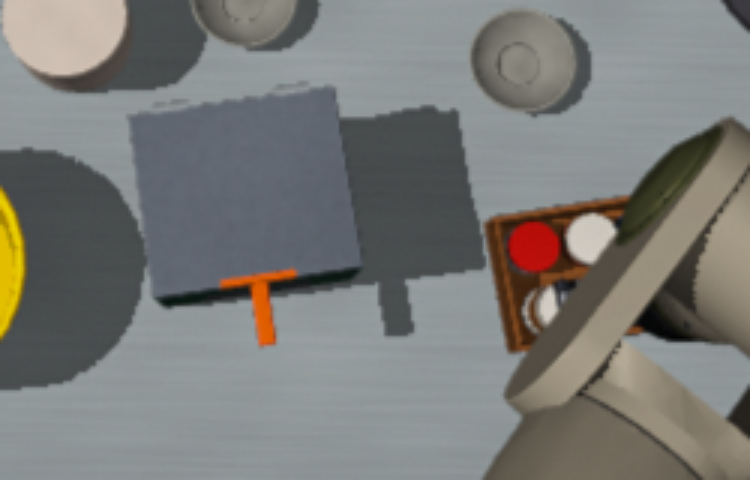

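Both stand upright: carton top at (222,180), jar lid at (322,180). Next is the flap tab.

```bash
python3 -m pendant '[[[0,0.4,0],0,0.4],[[-0.06,0.95,0],0,0.4],[[-0.06,0.95,0],0,0.4],[[-0.06,0.95,0],0,0.4],[[-0.07,0.95,0],0,0.4],[[-0.07,0.95,0],0,0.4],[[-0.07,0.95,0],0,0.4],[[-0.07,0.95,0],0,0.4],[[-0.07,0.9,0],0,0.4],[[0,0.4,0],0,0.4],[[0,0,0],0,0.4],[[0,0,0],0,0.4]]'
python3 - <<'E'
from h import *
im,d=env.get_image("wrist");cv2.imwrite("pics/w12.png",im[:,:,::-1])
hsv=cv2.cvtColor(im,cv2.COLOR_RGB2HSV);m=((hsv[...,0]<13)&(hsv[...,1]>150)&(hsv[...,2]>100)).astype(np.uint8)
n,l,s,c=cv2.connectedComponentsWithStats(m);i=1+s[1:,4].argmax();print(s[i])
for r in range(s[i,1],s[i,1]+s[i,3],6):
    x=np.where(l[r]==i)[0]; P=ray("wrist",[[x.min(),r],[x.max(),r]],.140)
    print(r,x.min(),x.max(),np.round(P[:,:2].mean(0),4),np.round(np.linalg.norm(P[1]-P[0])*1000,1))
print(env.observe()["position"])
E
```

```text
time_s: 15.88
position: [0.4817, -0.0022, 0.1954]
tool_rot: [[0.986, -0.001, -0.165], [0.165, -0.0, 0.986], [-0.001, -1.0, 0.0]]
ft_force: [0.5, -0.1, 1.3]
grip_width: 0.0339
[ 282  180   71   63 1379]
180 311 325 [ 0.4636 -0.007 ] 11.1
186 310 325 [ 0.4685 -0.0066] 12.0
192 310 325 [ 0.4735 -0.0058] 12.1
198 310 325 [ 0.4785 -0.0049] 12.2
204 310 325 [ 0.4836 -0.0041] 12.2
210 310 325 [ 0.4887 -0.0033] 12.3
216 310 325 [ 0.494  -0.0024] 12.4
222 310 325 [ 0.4993 -0.0015] 12.5
228 310 325 [ 0.5046 -0.0007] 12.6
234 310 325 [5.101e-01 2.000e-04] 12.7
240 283 351 [0.5157 0.0007] 57.8
[ 0.48190508 -0.00289655  0.1954817 ]
```

View pics/w12.png

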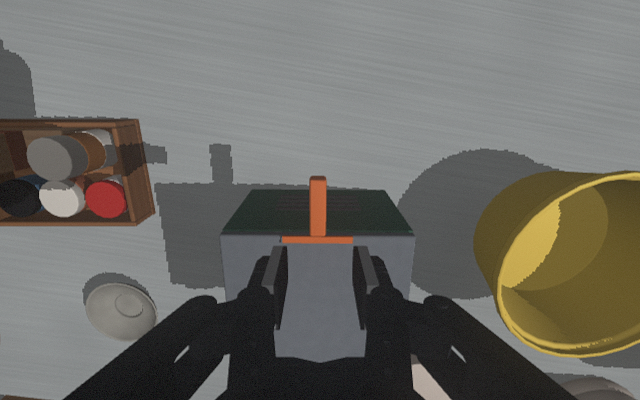

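The tab is at (317,207), centred between the fingers to within 1.5 mm. I'll descend and pinch it.

```bash
python3 -m pendant '[[[0,-0.05,-0.7],0,0.4],[[0,0,-0.8],0,0.4],[[0,0,-0.8],0,0.4],[[0,0,-0.4],0,0.4],[[0,0,0],0,0.4],[[0,0,0],0,0],[[0,0,0],0,0],[[0,0,0],0,0],[[0,0,0],0,0],[[0,0,0],0,0],[[0,0,0],0,0]]' 35
```

```text
time_s: 16.85
position: [0.4821, -0.004, 0.1154]
tool_rot: [[0.986, 0.001, -0.164], [0.164, -0.0, 0.986], [0.001, -1.0, -0.0]]
ft_force: [0.7, 1.1, -0.1]
grip_width: 0.0002
```

The fingers closed on nothing, so I'll look.

Run:
```python
from h import *
im,d=env.get_image("wrist");cv2.imwrite("pics/w13.png",im[:,:,::-1])
im,d=env.get_image("scene");cv2.imwrite("pics/s13.png",cv2.resize(im[110:250,250:420,::-1],(0,0),fx=4,fy=4))
```

```text
(no output)
```

View pics/w13.png

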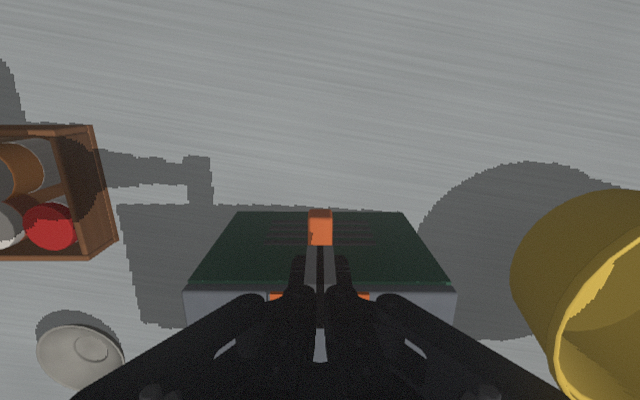

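View pics/s13.png

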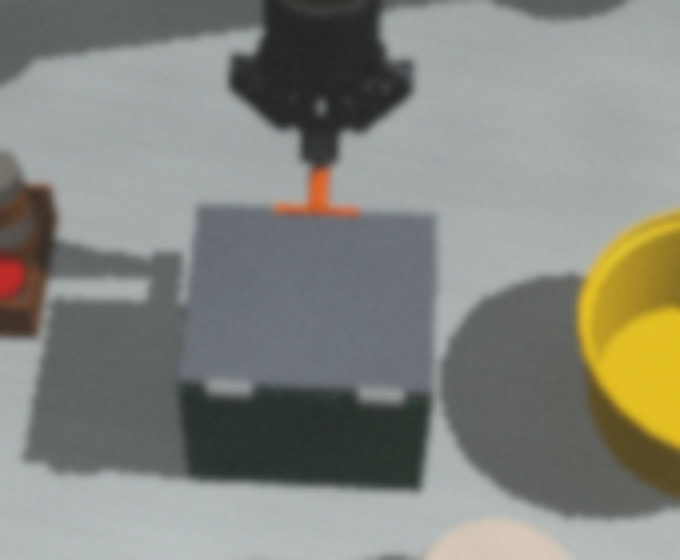

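Run:
```python
from h import *
im=cv2.imread("pics/w13.png")
cv2.imwrite("pics/w13z.png",cv2.resize(im[195:375,230:410],(0,0),fx=3.3,fy=3.3,interpolation=cv2.INTER_CUBIC))
print(np.round(proj("wrist",[[.4821,-.004,.1154],[.4821,-.004,.134],[.4825,-.0045,.124],[.463,-.0075,.14]]),1))
```

```text
[[319.1 230.9]
 [319.  244.3]
 [318.1 237.3]
 [318.4 217.3]]
```

View pics/w13z.png

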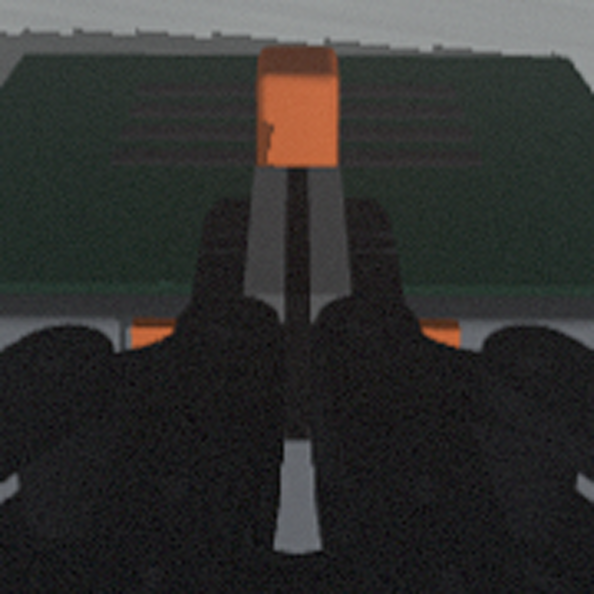

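Run:
```python
from h import *
im,d=env.get_image("wrist");w=cloud("wrist",d)
for n,p in [("tabface",(320,230)),("tabtop",(320,212)),("tab low",(320,243)),("padL",(310,255)),("padR",(330,255)),("padL2",(310,248)),("gap",(320,260)),("padL3",(310,270)),("flap edge",(250,290)),("flap",(230,300)),("orange bar",(277,297)),("green",(260,250))]:
    print(n,np.round(w[p[1],p[0]],4))
print(env.observe()["ft_force"],env.observe()["grip_width"])
```

```text
tabface [ 0.4702 -0.0054  0.1401]
tabtop [ 0.4631 -0.0066  0.1312]
tab low [ 0.4776 -0.0042  0.141 ]
padL [ 0.4727 -0.0099  0.1649]
padR [ 0.471  -0.0005  0.1652]
padL2 [ 0.4728 -0.0101  0.1576]
gap [ 0.4724 -0.0051  0.1687]
padL3 [ 0.4725 -0.0095  0.1784]
flap edge [ 0.5195 -0.0408  0.1344]
flap [ 0.5263 -0.0517  0.1376]
orange bar [ 0.5184 -0.0236  0.139 ]
green [ 0.5205 -0.0442  0.0824]
[-0.03094544  0.1265094  -0.89559757] -3.302191935651765e-05
```

Run:
```python
from h import *
o=env.observe();print(o["position"],o["time_s"])
im,d=env.get_image("wrist");w=cloud("wrist",d)
for u in (305,310,330,335):
    print(u,[(r,np.round(w[r,u],3).tolist()) for r in range(236,262,3)])
im,d=env.get_image("scene");w=cloud("scene",d)
p=proj("scene",[[.482,-.004,.1154],[.482,-.004,.134],[.482,-.004,.16]]);print(p)
for q in p.astype(int): print(q,w[q[1],q[0]])
print("column",[(r,np.round(w[r,int(p[0,0])],3).tolist()) for r in range(136,160,2)])
```

```text
[ 0.48200412 -0.0039317   0.11518278] 17.0
305 [(236, [0.513, -0.011, 0.061]), (239, [0.515, -0.011, 0.063]), (242, [0.513, -0.01, 0.073]), (245, [0.514, -0.01, 0.075]), (248, [0.515, -0.01, 0.079]), (251, [0.514, -0.01, 0.085]), (254, [0.515, -0.009, 0.088]), (257, [0.477, -0.012, 0.16]), (260, [0.477, -0.012, 0.163])]
310 [(236, [0.475, -0.01, 0.14]), (239, [0.476, -0.01, 0.141]), (242, [0.478, -0.01, 0.14]), (245, [0.48, -0.009, 0.14]), (248, [0.472, -0.01, 0.158]), (251, [0.472, -0.01, 0.161]), (254, [0.472, -0.01, 0.165]), (257, [0.473, -0.01, 0.167]), (260, [0.473, -0.01, 0.17])]
330 [(236, [0.473, 0.001, 0.14]), (239, [0.475, 0.001, 0.139]), (242, [0.477, 0.001, 0.139]), (245, [0.479, 0.002, 0.139]), (248, [0.471, -0.0, 0.158]), (251, [0.471, -0.0, 0.161]), (254, [0.471, -0.0, 0.164]), (257, [0.471, -0.0, 0.166]), (260, [0.471, -0.001, 0.169])]
335 [(236, [0.51, 0.014, 0.059]), (239, [0.511, 0.014, 0.062]), (242, [0.509, 0.014, 0.071]), (245, [0.51, 0.014, 0.075]), (248, [0.511, 0.013, 0.079]), (251, [nan, nan, nan]), (254, [0.512, 0.013, 0.088]), (257, [0.475, 0.003, 0.159]), (260, [0.474, 0.003, 0.163])]
[[329.17659644 157.73317172]
 [329.23852174 153.66238334]
 [329.32797367 147.78207557]]
[329 157] [ 0.50121873 -0.00067562  0.14274922]
[329 153] [ 0.48406484 -0.00431346  0.13932763]
[329 147] [ 0.49238226 -0.00287606  0.1755151 ]
column [(136, [0.476, -0.007, 0.202]), (138, [0.478, -0.006, 0.196]), (140, [0.489, -0.004, 0.2]), (142, [0.491, -0.003, 0.195]), (144, [0.492, -0.003, 0.188]), (146, [0.496, -0.002, 0.184]), (148, [0.496, -0.002, 0.176]), (150, [0.495, -0.002, 0.166]), (152, [0.495, -0.002, 0.158]), (154, [0.489, -0.003, 0.141]), (156, [0.495, -0.002, 0.139]), (158, [0.503, -0.0, 0.141])]
```

Run:
```python
from h import *
def tool(d):
    m=env.camera_model("wrist");K=m["camera_matrix"];T=np.array(m["tool_from_camera"]);v,u=np.mgrid[0:400,0:640]
    pc=np.stack([(u-K[0,2])/K[0,0]*d,(v-K[1,2])/K[1,1]*d,d],-1)
    return pc@T[:3,:3].T+T[:3,3]
a=np.load("pics/w1.npy");im,b=env.get_image("wrist")
print(np.array(env.camera_model("wrist")["tool_from_camera"]))
for n,d in (("open.8",a),("shut",b)):
    t=tool(d);M=(d>0)&(np.abs(t[...,2])<.06)&(np.abs(t[...,0])<.03)&(t[...,1]<.01)&(t[...,1]>-.08)
    P=t[M];print(n,len(P))
    for s in (-1,1):
        Q=P[P[:,2]*s>0]; 
        if len(Q):
            i=np.argsort(-Q[:,1])[:8]; print(s,np.round(Q[i]*1000,1).tolist())
```

```text
[[ 3.48451441e-04  9.47399921e-01  3.20051978e-01 -8.19319443e-02]
 [-4.84825983e-04 -3.20051800e-01  9.47399921e-01 -1.78814179e-01]
 [ 9.99999822e-01 -4.85292383e-04  3.47801587e-04  2.63178687e-04]
 [ 0.00000000e+00  0.00000000e+00  0.00000000e+00  1.00000000e+00]]
open.8 3949
-1 [[9.7, -43.3, -34.2], [-5.5, -43.4, -34.1], [1.8, -43.6, -34.1], [3.5, -43.7, -34.2], [-6.3, -43.7, -34.0], [7.5, -43.8, -34.0], [-3.6, -44.0, -34.2], [-0.2, -44.0, -33.9]]
1 [[-5.6, -42.5, 34.7], [0.4, -43.1, 34.5], [1.4, -43.4, 34.5], [8.4, -43.5, 34.5], [0.8, -43.5, 34.4], [7.7, -43.7, 34.4], [3.5, -43.8, 34.6], [-5.7, -43.8, 34.4]]
shut 3649
-1 [[30.0, -8.9, -27.9], [-18.1, -10.1, -6.0], [-18.2, -10.3, -4.8], [-18.5, -11.1, -2.5], [-18.6, -11.4, -0.1], [-18.7, -11.8, -5.4], [-18.8, -11.9, -4.2], [-18.2, -12.0, -6.0]]
1 [[-18.2, -10.5, 5.8], [-18.3, -10.8, 5.2], [-18.4, -10.8, 2.3], [-18.5, -11.3, 3.4], [-18.8, -11.9, 2.8], [-18.8, -11.9, 4.0], [-18.8, -12.0, 4.6], [-18.8, -12.0, 0.5]]
```

Depth from both cameras puts the real finger ends about 38 mm short of the reported TCP, so the fingers closed above the tab. That also means the jar and carton were gripped by their tops. I'll reopen, go lower and look again.

```bash
python3 -m pendant '[[[0,0,0],0,0.35],[[0,0,0],0,0.35],[[0,0,0],0,0.35],[[0,0,-0.5],0,0.35],[[0,0,-0.5],0,0.35],[[0,0,-0.2],0,0.35],[[0,0,0],0,0.35],[[0,0,0],0,0.35]]' 35
python3 - <<'E'
from h import *
im,d=env.get_image("wrist");cv2.imwrite("pics/w14.png",cv2.resize(im[180:380,200:440,::-1],(0,0),fx=3,fy=3))
E
```

```text
time_s: 17.82
position: [0.4821, -0.004, 0.0793]
tool_rot: [[0.986, -0.0, -0.164], [0.164, 0.0, 0.986], [-0.0, -1.0, 0.0]]
ft_force: [0.6, -0.7, -0.2]
grip_width: 0.0299
```

View pics/w14.png

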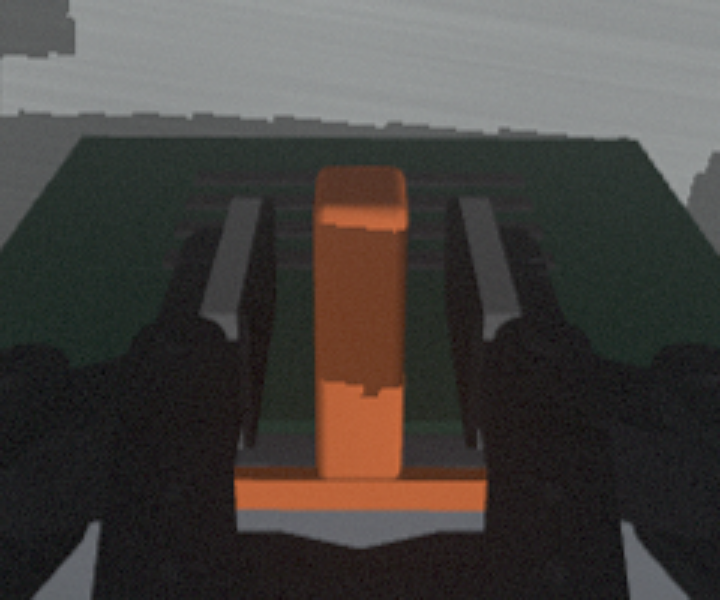

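The pads now straddle the tab, at (360,300) in the crop. I'll go 6 mm lower and pinch.

```bash
python3 -m pendant '[[[0,0,-0.2],0,0.35],[[0,0,0],0,0],[[0,0,0],0,0],[[0,0,0],0,0],[[0,0,0],0,0],[[0,0,0],0,0]]' 35
python3 - <<'E'
from h import *
im,d=env.get_image("wrist");cv2.imwrite("pics/w15.png",cv2.resize(im[180:380,200:440,::-1],(0,0),fx=3,fy=3))
E
```

```text
time_s: 18.37
position: [0.4819, -0.0041, 0.073]
tool_rot: [[0.986, -0.0, -0.164], [0.164, -0.0, 0.986], [-0.0, -1.0, -0.0]]
ft_force: [-0.2, -2.6, -2.7]
grip_width: 0.0135
```

View pics/w15.png

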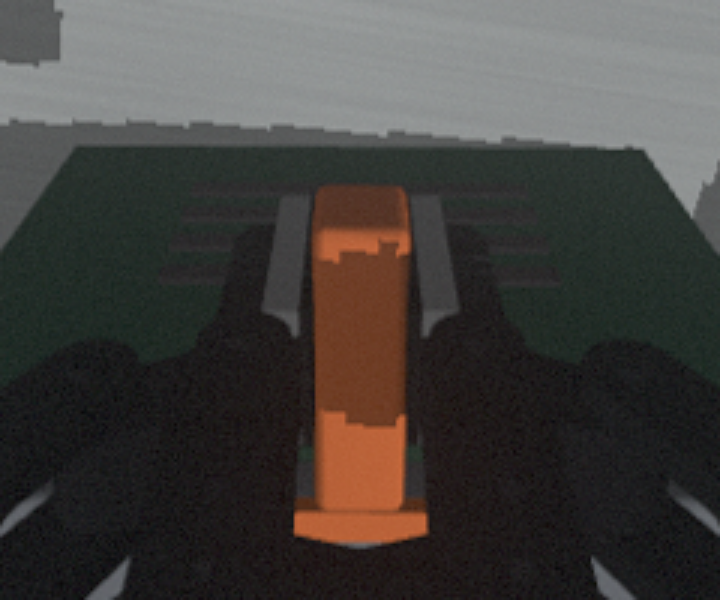

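The tab is gripped (13.5 mm). I'll work out the arc.

Run:
```python
import numpy as np
n=24;th=np.linspace(0,1.73,n+1);y=np.radians(9.5)
lx=180*(1-np.cos(th));z=180*np.sin(th)
P=np.c_[lx*np.cos(y),lx*np.sin(y),z]/30
c=np.zeros(3)
for i in range(1,n+1):
    s=np.round(P[i]-c,2);c+=s;print(i,s.tolist())
```

```text
1 [0.02, 0.0, 0.43]
2 [0.04, 0.01, 0.43]
3 [0.08, 0.01, 0.43]
4 [0.1, 0.02, 0.42]
5 [0.14, 0.02, 0.41]
6 [0.16, 0.03, 0.39]
7 [0.2, 0.03, 0.39]
8 [0.22, 0.04, 0.37]
9 [0.24, 0.04, 0.36]
10 [0.27, 0.05, 0.33]
11 [0.29, 0.05, 0.31]
12 [0.32, 0.05, 0.3]
13 [0.33, 0.05, 0.27]
14 [0.36, 0.06, 0.24]
15 [0.37, 0.06, 0.22]
16 [0.38, 0.07, 0.18]
17 [0.39, 0.07, 0.17]
18 [0.41, 0.06, 0.13]
19 [0.42, 0.07, 0.1]
20 [0.42, 0.07, 0.07]
21 [0.42, 0.07, 0.04]
22 [0.43, 0.08, 0.01]
23 [0.42, 0.07, -0.02]
24 [0.43, 0.07, -0.06]
```

```bash
python3 -m pendant '[[[0.02,0,0.43],0,0],[[0.04,0.01,0.43],0,0],[[0.08,0.01,0.43],0,0],[[0.1,0.02,0.42],0,0],[[0.14,0.02,0.41],0,0],[[0.16,0.03,0.39],0,0],[[0,0,0],0,0]]'
```

```text
time_s: 19.0
position: [0.4984, -0.0015, 0.1498]
tool_rot: [[0.986, 0.001, -0.164], [0.164, -0.001, 0.986], [0.0, -1.0, -0.001]]
ft_force: [-5.5, -3.6, 3.0]
grip_width: 0.0136
```

```bash
python3 -m pendant '[[[0.2,0.03,0.39],0,0],[[0.22,0.04,0.37],0,0],[[0.24,0.04,0.36],0,0],[[0.27,0.05,0.33],0,0],[[0.29,0.05,0.31],0,0],[[0.32,0.05,0.3],0,0],[[0.33,0.05,0.27],0,0],[[0,0,0],0,0]]'
python3 - <<'E'
from h import *
im,d=env.get_image("wrist");cv2.imwrite("pics/w16.png",im[:,:,::-1])
E
```

```text
time_s: 19.67
position: [0.5551, 0.0076, 0.2188]
tool_rot: [[0.986, 0.001, -0.164], [0.164, -0.001, 0.986], [0.0, -1.0, -0.001]]
ft_force: [-2.4, -5.1, 3.7]
grip_width: 0.0138
```

View pics/w16.png

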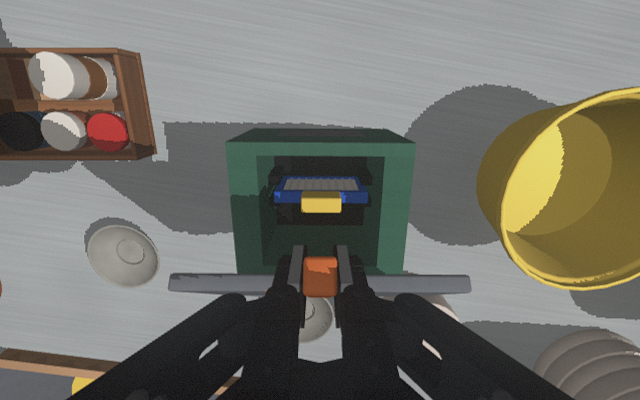

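The flap is about half open. The plate's yellow tab shows at (321,203), and the jar and carton are still upright in the caddy.

```bash
python3 -m pendant '[[[0.36,0.06,0.24],0,0],[[0.37,0.06,0.22],0,0],[[0.38,0.07,0.18],0,0],[[0.39,0.07,0.17],0,0],[[0.41,0.06,0.13],0,0],[[0.42,0.07,0.1],0,0],[[0.42,0.07,0.07],0,0],[[0.42,0.07,0.04],0,0],[[0.43,0.08,0.01],0,0],[[0.42,0.07,-0.02],0,0],[[0.43,0.07,-0.06],0,0],[[0,0,0],0,0]]'
python3 - <<'E'
from h import *
im,d=env.get_image("wrist");cv2.imwrite("pics/w17.png",im[:,:,::-1])
im,d=env.get_image("scene");cv2.imwrite("pics/s17.png",cv2.resize(im[90:250,190:490,::-1],(0,0),fx=2.6,fy=2.6))
E
```

```text
time_s: 20.72
position: [0.6894, 0.029, 0.2503]
tool_rot: [[0.987, 0.002, -0.163], [0.163, -0.002, 0.987], [0.002, -1.0, -0.002]]
ft_force: [1.9, -8.0, 4.4]
grip_width: 0.0135
```

View pics/w17.png

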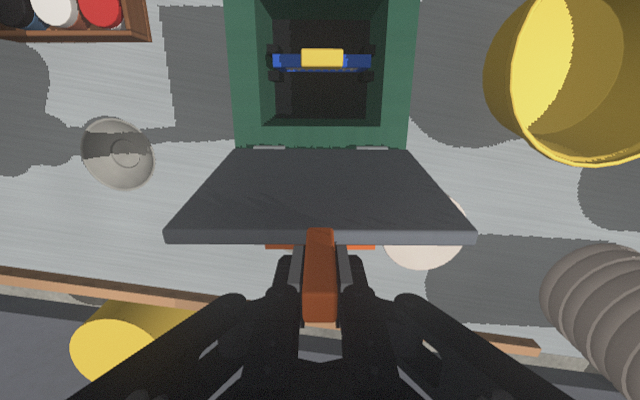

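View pics/s17.png

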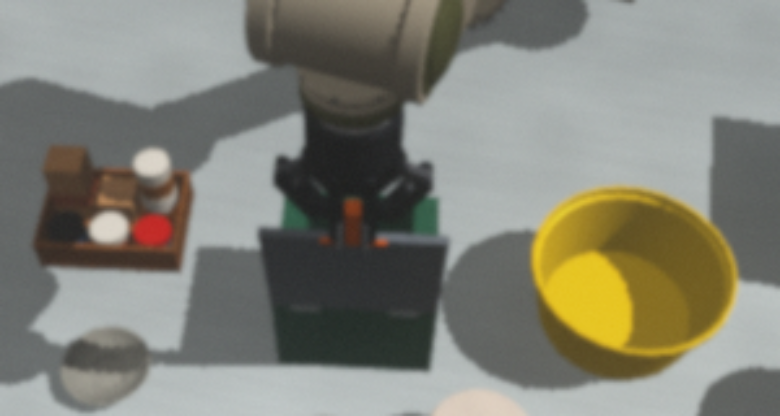

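Run:
```python
from h import *
im,d=env.get_image("wrist");w=cloud("wrist",d)
P=w[155:225:2,250:390:4].reshape(-1,3);P=P[~np.isnan(P).any(1)]
c=P.mean(0);u,s,vt=np.linalg.svd(P-c);n=vt[2];print(c,n,"s",s)
e=np.array([.986,.165,0]);up=np.cross(n,[-.165,.986,0]);up*=np.sign(up[2]);print("angle",np.arctan2(up[2],-(up@e)))
hs=cv2.cvtColor(im,cv2.COLOR_RGB2HSV)
m=((hs[...,0]>20)&(hs[...,0]<35)&(hs[...,1]>130));k=np.zeros(m.shape,bool);k[35:80,280:365]=1
ys,xs=np.where(m&k);print(xs.min(),xs.max(),ys.min(),ys.max());r=ray("wrist",[[xs.min(),ys.min()],[xs.max(),ys.min()],[xs.mean(),50]],.116);print(r); print(np.nanmedian(w[m&k],axis=0), w[56,321],w[62,321])
```

```text
[0.66733369 0.0245008  0.2223861 ] [ 0.97980099  0.15634232 -0.124688  ] s [1.25280669 1.0081369  0.00939675]
angle 1.6957774286606322
301 343 49 68
[[ 0.57003959 -0.0081401   0.116     ]
 [ 0.56371774  0.03036095  0.116     ]
 [ 0.56778432  0.01078738  0.116     ]]
[0.57480417 0.01187388 0.11597664] [0.57274411 0.01114619 0.11483078] [0.57780249 0.01198576 0.11448368]
```

The plane fit puts the flap at 1.70 rad. I'll release the tab, rise clear, then back up while turning 90° for the plate.

```bash
python3 -m pendant '[[[0,0,0],0,0.35],[[0,0,0],0,0.35],[[0,0,0],0,0.35],[[0,0,0.5],0,0.35],[[0,0,0.8],0,0.35],[[0,0,0.8],0,0.35],[[0,0,0.3],0,0.35],[[-0.3,-0.05,0],-0.5,0.4],[[-0.4,-0.06,0],-1,0.4],[[-0.4,-0.06,0],-1,0.4],[[-0.4,-0.06,0],-1,0.4],[[-0.4,-0.06,0],-1,0.4]]'
python3 -m pendant '[[[-0.4,-0.06,0],-1,0.4],[[-0.4,-0.06,0],-1,0.4],[[-0.4,-0.06,0],-1,0.4],[[-0.4,-0.06,0],-1,0.4],[[-0.3,-0.05,0],-1,0.4],[[0,0,0],-1,0.4],[[0,0,0],-1,0.4],[[0,0,0],-1,0.4],[[0,0,0],-1,0.4],[[0,0,0],-1,0.4],[[0,0,0],-1,0.4],[[0,0,0],-1,0.4]]'
python3 -m pendant '[[[0,0,0],-1,0.4],[[0,0,0],-0.5,0.4],[[0,0,0],0,0.4],[[0,0,0],0,0.4]]'
python3 - <<'E'
from h import *
o=env.observe();print(o["q"],np.degrees(np.arctan2(o["tool_rot"][1][2],o["tool_rot"][0][2])))
im,d=env.get_image("wrist");cv2.imwrite("pics/w18.png",im[:,:,::-1]);w=cloud("wrist",d)
hs=cv2.cvtColor(im,cv2.COLOR_RGB2HSV)
m=((hs[...,0]>20)&(hs[...,0]<35)&(hs[...,1]>130)&(np.abs(w[...,2]-.116)<.005)&(abs(w[...,1])<.06)&(w[...,0]>.5)&(w[...,0]<.63))
ys,xs=np.where(m);W=ray("wrist",np.c_[xs,ys],.116)[:,:2]*1000
print(len(xs),cv2.minAreaRect(W.astype(np.float32)),np.median(W,0),xs.mean(),ys.mean())
E
```

```text
time_s: 21.87
position: [0.63, 0.0223, 0.3225]
tool_rot: [[0.973, -0.0, 0.229], [-0.229, 0.001, 0.973], [-0.0, -1.0, 0.001]]
ft_force: [0.1, -0.4, -0.6]
grip_width: 0.0341
time_s: 22.87
position: [0.5736, 0.0136, 0.3225]
tool_rot: [[0.288, 0.0, 0.958], [-0.958, 0.001, 0.288], [-0.001, -1.0, 0.0]]
ft_force: [-0.1, 0.3, -0.6]
grip_width: 0.0344
time_s: 23.2
position: [0.5736, 0.0135, 0.3226]
tool_rot: [[0.166, 0.0, 0.986], [-0.986, 0.0, 0.166], [-0.0, -1.0, 0.0]]
ft_force: [-0.3, 0.2, -0.3]
grip_width: 0.0337
[-1.04809420e+01  2.14333823e+01  5.43786712e+01  2.02316525e-02
  1.04187267e+02 -2.00382400e+01] 9.562255520935484
362 ((574.5606079101562, 12.094700813293457), (15.234540939331055, 39.31876754760742), 9.195418357849121) [573.9124393   12.95856904] 319.53867403314916 164.51657458563537
```

View pics/w18.png

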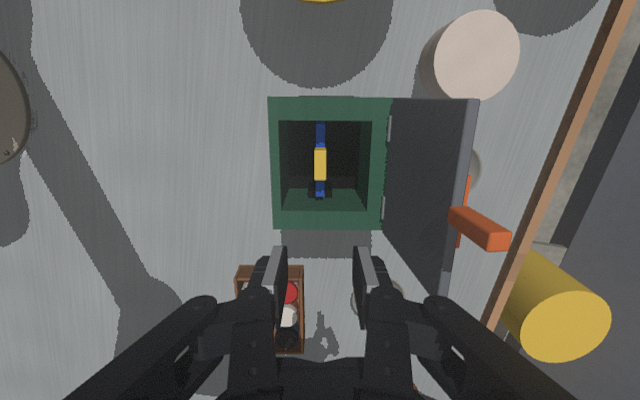

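The flap stays open. The tab at (320,164) measures (0.5745, 0.0122), within 1.5 mm of the TCP. I'll descend partway and check.

```bash
python3 -m pendant '[[[0.03,-0.04,-0.6],0,0.4],[[0,0,-0.9],0,0.4],[[0,0,-0.9],0,0.4],[[0,0,-0.9],0,0.4],[[0,0,-0.9],0,0.4],[[0,0,-0.9],0,0.4],[[0,0,-0.9],0,0.4],[[0,0,-0.8],0,0.4],[[0,0,-0.4],0,0.4],[[0,0,0],0,0.4],[[0,0,0],0,0.4]]'
python3 - <<'E'
from h import *
im,d=env.get_image("wrist");cv2.imwrite("pics/w19.png",im[:,:,::-1])
E
```

```text
time_s: 24.17
position: [0.5747, 0.012, 0.1067]
tool_rot: [[0.165, -0.0, 0.986], [-0.986, 0.0, 0.165], [-0.0, -1.0, -0.0]]
ft_force: [0.9, -0.1, 0.8]
grip_width: 0.0341
```

View pics/w19.png

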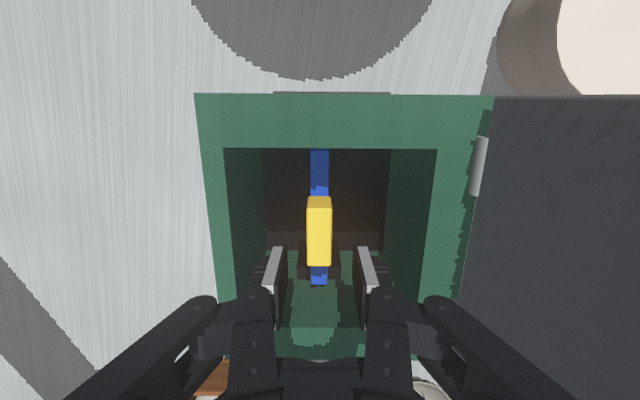

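```bash
python3 -m pendant '[[[0,0,-0.5],0,0.4],[[0,0,-0.5],0,0.4],[[0,0,-0.4],0,0.4],[[0,0,-0.25],0,0.4],[[0,0,0],0,0.4]]'
python3 - <<'E'
from h import *
im,d=env.get_image("wrist");cv2.imwrite("pics/w20.png",im[:,:,::-1])
E
python3 -m pendant '[[[0,0,-0.17],0,0.4],[[0,0,0],0,0.4]]'
```

```text
time_s: 24.63
position: [0.5745, 0.012, 0.0568]
tool_rot: [[0.164, -0.001, 0.986], [-0.986, 0.0, 0.164], [-0.0, -1.0, -0.001]]
ft_force: [-0.4, -0.1, -0.4]
grip_width: 0.0341
time_s: 24.85
position: [0.5749, 0.0119, 0.0522]
tool_rot: [[0.164, 0.001, 0.986], [-0.986, -0.0, 0.164], [0.0, -1.0, 0.001]]
ft_force: [0.3, -0.3, 0.1]
grip_width: 0.0339
```

View pics/w20.png

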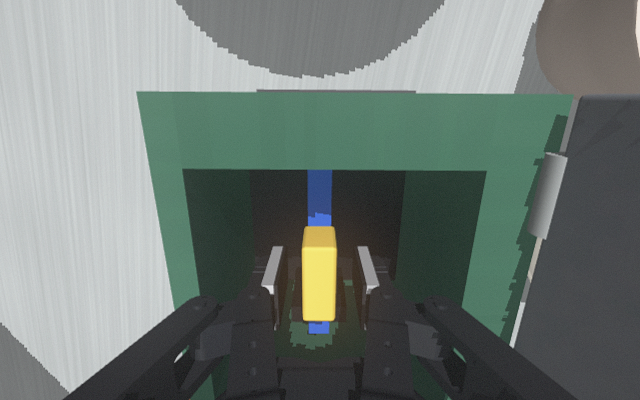

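The pads straddle the yellow tab, at (319,275). I'll close with 60 N.

```bash
python3 -m pendant '[[[0,0,0],0,0],[[0,0,0],0,0],[[0,0,0],0,0],[[0,0,0],0,0],[[0,0,0],0,0],[[0,0,0.2],0,0],[[0,0,0.3],0,0],[[0,0,0.3],0,0],[[0,0,0],0,0]]' 60
python3 - <<'E'
from h import *
im,d=env.get_image("wrist");cv2.imwrite("pics/w21.png",im[:,:,::-1])
E
```

```text
time_s: 25.6
position: [0.5757, 0.0118, 0.0782]
tool_rot: [[0.164, 0.003, 0.986], [-0.986, -0.001, 0.164], [0.001, -1.0, 0.003]]
ft_force: [1.3, 0.3, -1.5]
grip_width: 0.0148
```

View pics/w21.png

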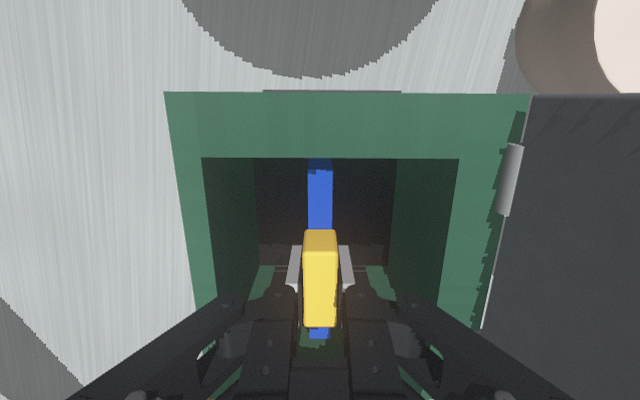

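```bash
python3 -m pendant '[[[0,0,0.4],0,0],[[0,0,0.5],0,0],[[0,0,0.6],0,0],[[0,0,0.6],0,0],[[0,0,0.6],0,0],[[0,0,0.6],0,0],[[0,0,0.4],0,0],[[0,0,0.2],0,0],[[0,0,0],0,0],[[0,0,0],0,0]]'
python3 - <<'E'
from h import *
im,d=env.get_image("wrist");cv2.imwrite("pics/w22.png",im[:,:,::-1])
im,d=env.get_image("scene");cv2.imwrite("pics/s22.png",cv2.resize(im[90:250,190:490,::-1],(0,0),fx=2.6,fy=2.6))
E
```

```text
time_s: 26.48
position: [0.5744, 0.012, 0.1923]
tool_rot: [[0.164, -0.001, 0.986], [-0.986, 0.0, 0.164], [-0.0, -1.0, -0.001]]
ft_force: [0.9, -0.4, -2.2]
grip_width: 0.015
```

View pics/w22.png

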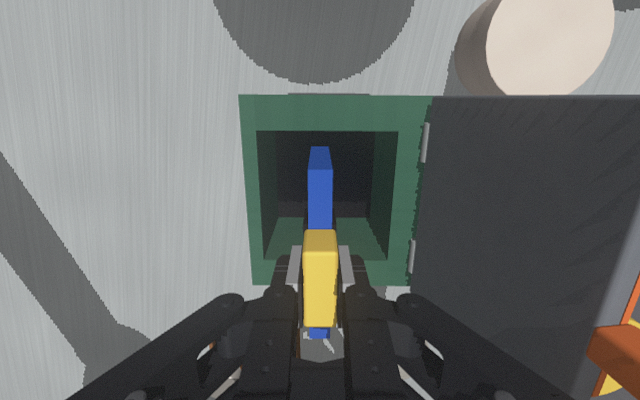

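View pics/s22.png

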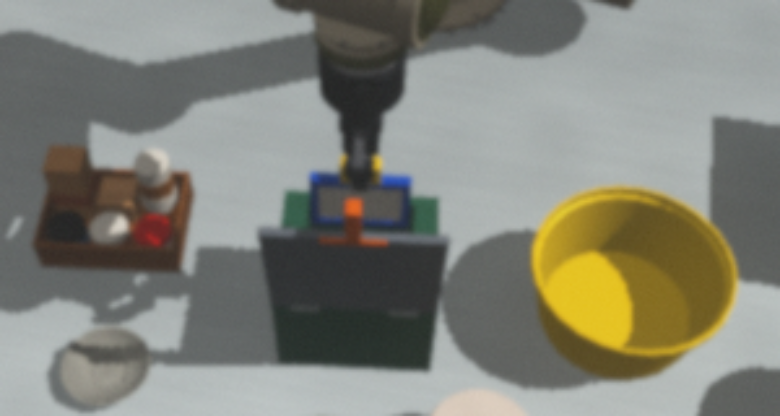

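The plate is drawn out, bottom at about 0.16 m. Next I'll carry it to the basin.

```bash
python3 -m pendant '[[[-0.05,0.3,0],0,0],[[-0.1,0.6,0],0,0],[[-0.14,0.9,0],0,0],[[-0.15,0.9,0],0,0],[[-0.15,0.9,0],0,0],[[-0.15,0.9,0],0,0],[[-0.15,0.9,0],0,0],[[-0.15,0.9,0],0,0],[[-0.15,0.9,0],0,0],[[-0.15,0.9,0],0,0],[[-0.15,0.9,0],0,0],[[-0.14,0.6,-0.1],0,0]]'
python3 -m pendant '[[[-0.1,0.07,-0.2],0,0],[[0,0,-0.1],0,0],[[0,0,0],0,0],[[0,0,0],0,0],[[0,0,0],0,0],[[0,0,0],0,0]]'
python3 - <<'E'
from h import *
o=env.observe()
im,d=env.get_image("wrist");cv2.imwrite("pics/w23.png",im[:,:,::-1])
im,d=env.get_image("scene");cv2.imwrite("pics/s23.png",cv2.resize(im[90:250,190:490,::-1],(0,0),fx=2.6,fy=2.6));w=cloud("scene",d)
hs=cv2.cvtColor(im,cv2.COLOR_RGB2HSV)
m=(hs[...,0]>105)&(hs[...,0]<130)&(hs[...,1]>120)&(w[...,2]>.08)
P=w[m];P=P[(abs(P[:,1]-.3)<.1)&(abs(P[:,0]-.53)<.1)]
print(len(P),np.percentile(P,[2,50,98],axis=0))
im,d=env.get_image("top");cv2.imwrite("pics/t23.png",cv2.resize(im[120:280,130:480,::-1],(0,0),fx=2.2,fy=2.2))
hs=cv2.cvtColor(im,cv2.COLOR_RGB2HSV)
m=(hs[...,0]>20)&(hs[...,0]<35)&(hs[...,1]>150);m[:,:140]=0;m[:,250:]=0;m[:175]=0;m[280:]=0
ys,xs=np.where(m);print(cv2.minEnclosingCircle((ray("top",np.c_[xs,ys],.1)[:,:2]*1000).astype(np.float32)))
print(np.linalg.norm(o["qvel"]))
E
```

```text
time_s: 27.58
position: [0.5247, 0.3028, 0.1898]
tool_rot: [[0.166, -0.0, 0.986], [-0.986, 0.001, 0.166], [-0.001, -1.0, -0.0]]
ft_force: [0.2, 0.1, -2.3]
grip_width: 0.0147
time_s: 28.08
position: [0.5232, 0.3013, 0.1813]
tool_rot: [[0.163, 0.0, 0.987], [-0.987, 0.0, 0.163], [-0.0, -1.0, 0.0]]
ft_force: [-0.3, 1.0, -1.5]
grip_width: 0.015
62 [[0.5117238  0.25424576 0.21457501]
 [0.52522074 0.32970223 0.21875925]
 [0.57874972 0.34921601 0.29502393]]
((527.80078125, 301.7431640625), 110.50775909423828)
0.2506079482227209
```

View pics/w23.png

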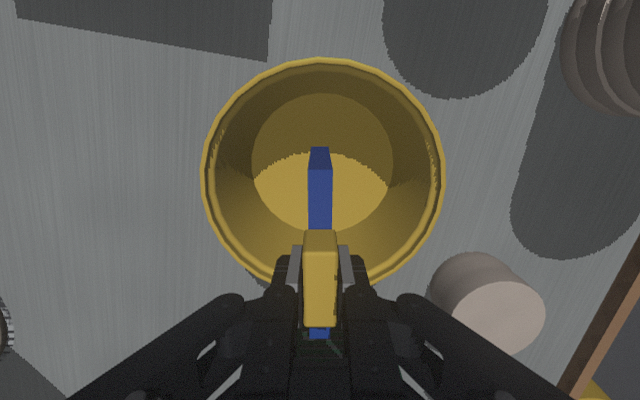

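View pics/s23.png

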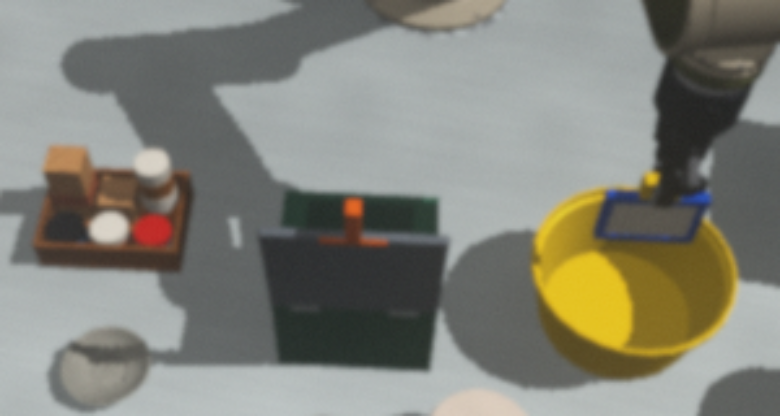

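View pics/t23.png

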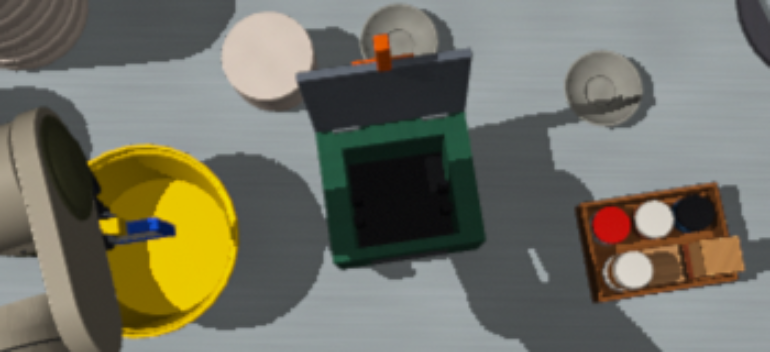

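The plate frame's top edge reads z≈0.218, so its bottom is about 0.148 m, upright and about 5 mm from the basin's middle. The flap is open and the jar and carton are upright. I'll settle and hand in.

```bash
python3 -m pendant '[[[0,0,0],0,0],[[0,0,0],0,0],[[0,0,0],0,0],[[0,0,0],0,0],[[0,0,0],0,0],[[0,0,0],0,0]]'
python3 -c "
from rig import env
print(env.close_job())"
```

```text
time_s: 28.73
position: [0.5228, 0.302, 0.181]
tool_rot: [[0.164, -0.0, 0.986], [-0.986, -0.0, 0.164], [0.0, -1.0, -0.0]]
ft_force: [0.6, -0.4, -1.3]
grip_width: 0.0149
the job is handed in; nothing more can be done
None
```

The task is done and handed in at 28.7 s, with the plate still in the gripper; no verdict is reported.

- **Jar and carton:** the carton went into the caddy's right place and the jar into the left. Contact was 5–8 N as each touched the floor, and both were still upright in the last pictures.
- **Flap:** swung back by its tab and left open. A plane fit gave 1.70 rad just before I released it, and the last pictures still show it standing open.
- **Plate:** drawn out by its yellow tab and held over the basin, about 5 mm from its middle. Its underside is about 0.148 m above the bench, roughly 48 mm above the rim. It looks upright, and the grip reads 15 mm on the 16 mm tab.
- **Other things:** nothing else looked shifted in the last views. I did not measure each item.

**Fingertip mismatch:** the finger ends sit about 38–40 mm short of the TCP the robot reports. My first pinch at the flap tab therefore closed on air above it. It also means the jar and carton were gripped only at their tops, but neither slipped. I allowed for the difference in the flap and plate grasps.

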